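# Steady the rocking polishing stand and load it

## Robot

A 7-joint arm with a two-finger parallel gripper is mounted at the origin on the work surface. World frame = base frame: x ahead of the robot, y to its left, z up, the work surface at z = 0. Lengths are in m, angles in rad, forces in N, time in s.
With the tool pointing down it reaches from about 0.425 to 0.925 m from the base axis. Payload 6.8 kg.
Tool frame: the origin (TCP) lies midway between the tips of the shut fingers; the grasp point (between the pads) lies 19 mm behind it (grasp_offset is the distance from the TCP to the grasp point, in m); z points along the fingers, y is the line along which they close (so a half turn about z gives the same grasp; the last joint's range is limited). The gripper opens to 85 mm and grips with 20 to 120 N. Pads are 22 mm wide; open, the fingers measure 114 mm over their backs; the gripper's body (76 mm by 85 mm) begins 54 mm behind the grasp point. The pads swing forward as they close: fully open they stand 13 mm farther back than shut.
Start: joints at [1.14, 0.477, 0.022, 1.555, -0.011, 1.109, -0.083], TCP at [0.214, -0.64, 0.206] pointing down, gripper open.
Joint ranges: [-2.96, 2.96], [-0.34, 2.1], [-1.41, 1.46], [0.24, 2.44], [-1.37, 4.51], [0.17, 1.92], [-2.96, 2.96]. Speed limits (rad/s): [2.39, 2.39, 3.14, 3.14, 3.14, 3.14, 3.14].

## Interface

Orientations are given as a 3x3 rotation matrix whose columns are the frame's x, y, z axes.
In Python, from rig import observe, camera, finish_job, grasp_offset gives the robot as it stands.
- The arm moves only by the tool drive_tool, never from a script. Its argument "rows" is a list of rows, each an object of numbers: "x", "y", "z": the shift along the world's x, y, z in shares of 1000 mm (1.0 is 1000 mm); "roll": the turn about the world's z in a scale on which 1.0 is 180 degrees. A call has 1 to 20 rows; each row is the pose to reach, as a shift and turn from the pose commanded when the call began; what a row does not reach only later rows make up. A row lasts 1/8 s, in which the tool goes at most 62.5 mm and 10.7 degrees, less where a joint would pass 70% of its speed; a pose out of reach is approached as far as the arm can. Shift and turn numbers lie between -1 and 1, and a call with a number outside is refused. A call with a gripper value outside its range is refused whole. "jaw" is the opening, from -1 (shut) to 1 (fully open), set as the call begins (left out, the last holds). The fingers move at their own pace and stop on an object; "squeeze" is the grip in N (left out, the last holds). Time passes only in rows, so rows that repeat a pose let the fingers close. It gives the time, the measured TCP pose, the force, the opening and the grip force at its end, in the units of the state.
- observe(): the state, without advancing time (a new reading comes with each control period).
- camera(name): name is "scene" or "side" or "wrist"; returns a dict with "color" (400x640x3 uint8, red, green, blue), "z_map" (400x640 float32, m along the optical axis (not along the pixel's ray), 0 where there is no reading), "K" (3x3 intrinsics, pixels), "R" (3x3) and "t" (3): a world point X has camera coordinates R X + t. Camera axes: x right, y down, z forward; pixel columns grow to the right and rows downward; lengths in m; the calibration is good to about 2 mm. The wrist camera is an equidistant fisheye: a pixel r from the principal point sees the ray r / f radians off the axis. A picture is of the moment at which its call begins.
- finish_job(): hands the job in; it is judged then, once.
The state is a dict: "time": time; "joint_positions": joint angles; "qvel": joint speeds; "tau": joint torques, N m; "tool_pos": TCP position; "eef_rot": TCP orientation; "wrist_force": force on the tool from outside, world axes, zero at the start; "wrist_torque": the same for the moment, N m; "grip_width": opening from 0.0 (shut) to 1.0 (fully open); "grasp_force": force on a finger pad.
Only numpy, scipy, OpenCV 4.12 (cv2) and the standard library are available. Lean on these libraries where they do the work, as an engineer would, in place of code of your own. Each camera call takes 0.05 s, during which the arm holds its last target. There are 200 camera calls.

## Task

The polishing stand rocks, because one of its two front levelling screws (not known which) does not reach its foot plate. Turn the screw until all four feet carry a fair share of the weight and the stand no longer rocks, without jacking another foot off, leaning hard on the stand or shoving it out of its place, and let go of it. Then set the steel mould insert gently down in the nest on the stand, flat between its stops, let go, and leave the other things on the bench alone.

Things in the scene. Friction and masses are not known exactly. Their poses are not given: they have to be found in the camera images.
- stand: aluminium polishing stand, plate 225 x 220 x 14 mm, 3.2 kg with its screws, held by friction only. Origin: centre of the plate's underside, 50 mm above the bench; x to the rear (away from the robot at yaw 0), y left, z up. Plate top at z = 14 mm. Levelling screws in the front corners at (-85, +-85) mm, fixed rear feet at (85, +-85) mm.
- head_left (a point): centre of the flat top of the left levelling screw's head (steel, 24 mm diameter, 22 mm high) at stand (-85, 85), 134 mm above the bench. Screw upright; its tommy bar (10 mm round, 104 mm long, a 15 mm ball on each end) runs level through the head, axis 11 mm below this point. Under the head a 16 mm spindle runs to a 42 mm nut flange; its boss top is 32 mm above the plate's underside.
- head_right (a point): the same on the right levelling screw, at stand (-85, -85) mm. Pressing on a head with 10 to 12 N rocks the stand down by the gap if the pad below hangs (it gives 0.2 mm per N at first, tips at 4 to 5 N and then lands), but by less than 1 mm if that pad bears.
- bar_left (a point): centre of the ball on one end of the left screw's tommy bar, 52 mm from the screw's axis; the other end lies across from it. Pushing the bar round with a finger turns the screw: 0.07 N m of friction (about 2 N at 40 mm), the same loaded or not. The screw stays where it is left; load on the foot cannot turn it.
- bar_right (a point): the same on the right screw's tommy bar.
- screw_left (a joint): turn of the left screw in rad, growing clockwise seen from above. Clockwise drives its pad down, 4 mm a full turn (0.64 mm per rad); head and bar go down with it. Starts between -0.7 and 0.7, which says nothing of whether the pad bears. Turns freely from -6 to 25.
- screw_right (a joint): the same for the right screw.
- pad_left: thrust pad under the left screw, 36 mm diameter, rubber face; origin: centre of its underside. Under it a scrap-steel foot plate of unknown thickness (3 to 10.5 mm) lies on the bench. The rubber of every foot yields 1 mm per 16 N. At the start one of the two pads (unknown which) hangs 1 to 6 mm clear of its plate and carries nothing.
- pad_right: thrust pad under the right screw, like pad_left, over its own foot plate. Once a hanging pad just touches, about 0.4 turn more (1.5 mm) shares the weight well, 6 to 9 N a foot. From 0.15 to 0.55 turn (0.6 to 2.2 mm) past touching all four feet carry enough; at 0.75 turn past it the screw jacks the other front foot off its plate.
- foot_left: rear left foot, fixed, rubber, 34 mm diameter, under stand (85, 85) mm, standing on the bench; origin: centre of its underside.
- foot_right: rear right foot, like foot_left, at stand (85, -85) mm.
- nest (a point): centre of the nest, on the plate's top at stand (35, 0, 14) mm: a stop bar across each end (12 mm high, 60 mm long, inner faces 75 mm apart along the stand's x) and two 8 mm dowel pins along each side (12 mm high, at +-27 mm along x, inner faces 50 mm apart along y). Between the two pins of a side 46 mm are free for a finger.
- insert: steel mould insert, 0.7 to 0.85 kg: flange 70 (x) x 45 (y) x 20 mm high, on it a 46 x 26 mm raised core, 36 mm high in all. Origin: centre of its underside; z up. Starts on the bench left of the stand. In the nest it lies flat on the plate, its x along the stand's x (either way round), with 2.5 mm of play all round.
- grinder: red hand grinder, 300 mm long, 60 mm thick; not part of the job, leave it alone. Origin under its centre.
- mould_block: steel block 115 x 80 x 44 mm with a slot; not part of the job, leave it alone. Origin under its centre.
- paste_jar: jar of polishing paste, 52 mm diameter, 55 mm high; not part of the job, leave it alone. Origin under its centre.
- spanner: open-ended spanner, 170 mm; not part of the job, leave it alone. Origin under its centre.
- oilstone: grey oilstone 100 x 26 x 13 mm; not part of the job, leave it alone. Origin under its centre.
- caliper: caliper 200 mm long; not part of the job, leave it alone. Origin under its centre.
- brush: brush 180 mm long; not part of the job, leave it alone. Origin under its centre.

How it is judged:
By the outcome, as a careful person would: the job done as asked, in the order asked, and still so for the second after the job is handed in, with the robot touching nothing.
It also fails if it takes over 72 s, if anything falls off the work surface, if the arm or the gripper's body presses on something with over 40 N, if the wrist force passes 120 N, or if a joint passes its speed limit or range.

## Working session

There is one attempt and no reset: what is moved stays moved. The work goes in short steps, Python scripts to look and compute and a tool call to move; the robot and the scene stay as the last step left them, time stands still between calls to the robot, and variables do not carry over. Pictures are saved under pics/ and viewed, at most 10 in all, crops included, and the job is handed in when it is done.

Besides the shell and the picture viewer there is one more tool, called after ">>>" as name(argument=value, ...), one argument or row to a line, values as JSON. drive_tool: Moves the arm, as the interface text tells. Its arguments: {"type":"object","properties":{"rows":{"type":"array"},"jaw":{"type":"number"},"squeeze":{"type":"number"}},"required":["rows"]}

```bash
mkdir -p pics; cat > h.py <<'E'
import numpy as np, cv2
from rig import observe, camera, finish_job, grasp_offset
def world(c):
    K=c["K"];z=c["z_map"];v,u=np.mgrid[:z.shape[0],:z.shape[1]]
    P=np.stack([(u-K[0,2])/K[0,0]*z,(v-K[1,2])/K[1,1]*z,z],-1)
    W=(P-c["t"])@c["R"]
    W[z<=0]=np.nan
    return W
def save(c,n): cv2.imwrite("pics/"+n,c["color"][:,:,::-1])
def proj(c,X):
    p=c["K"]@(c["R"]@np.array(X)+c["t"]);return p[:2]/p[2]
E
python3 - <<'E'
from h import *
s=observe();print({k:np.round(v,3) for k,v in s.items()}, grasp_offset)
a=camera("scene");b=camera("side")
np.savez("a.npz",**a);np.savez("b.npz",**b)
for c in(a,b):print(c["K"],c["R"],c["t"], -c["R"].T@c["t"])
save(a,"a.png");save(b,"b.png")
E
```

```text
{'time': np.float64(0.0), 'joint_positions': array([ 1.14 ,  0.478,  0.022,  1.556, -0.011,  1.109, -0.083]), 'qvel': array([-0.   ,  0.002, -0.   ,  0.   , -0.002, -0.001, -0.001]), 'tau': array([ 0.0000e+00, -5.9644e+01,  1.6080e+00, -2.8119e+01,  1.3000e-02,
        1.0000e-02, -0.0000e+00]), 'tool_pos': array([ 0.214, -0.64 ,  0.205]), 'eef_rot': array([[ 0.948,  0.317, -0.001],
       [ 0.317, -0.948,  0.002],
       [-0.   , -0.002, -1.   ]]), 'wrist_force': array([-0.405,  0.49 ,  0.081]), 'wrist_torque': array([ 0.059,  0.059, -0.014]), 'grasp_force': np.float64(0.0), 'grip_width': np.float64(1.0)} 0.0187
[[381.41733395   0.         321.12504802]
 [  0.         381.41733395 200.84284264]
 [  0.           0.           1.        ]] [[-0.76911546  0.63908378  0.00577289]
 [ 0.53777743  0.65202466 -0.53447103]
 [-0.34533583 -0.4079654  -0.84516708]] [ 0.416983   -0.26816055  1.40013674] [0.94843616 0.47956756 1.03761824]
[[384.31319593   0.         320.60499047]
 [  0.         384.31319593 201.86081144]
 [  0.           0.           1.        ]] [[-0.9930699  -0.11667883  0.01407935]
 [-0.09346708  0.71146973 -0.69647306]
 [ 0.07124663 -0.69296239 -0.71744481]] [0.54484354 0.13098146 0.96327126] [0.48468034 0.63789311 0.77464798]
```

View pics/a.png

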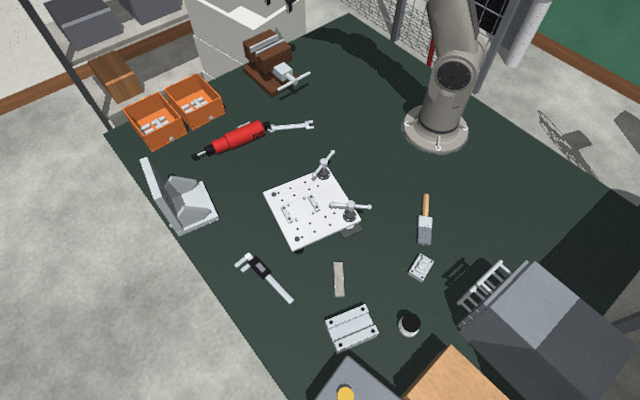

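View pics/b.png

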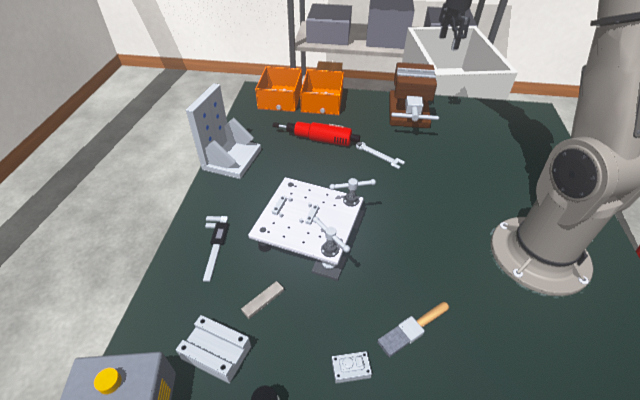

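The scene view shows the stand around (312,210), with screw heads at (323,172) and (350,210). The insert is at (421,266) and the brush at (425,220). In the side view the heads are at (352,190) and (330,240), and the insert is at (351,366). Next I measure these.

```bash
cat > m.py <<'E'
from h import *
for n in "ab":
    c=dict(np.load(n+".npz"));W=world(c);x,y,z=W[...,0],W[...,1],W[...,2]
    px=(310,210) if n=="a" else (310,215)
    print(n,"centre",W[px[1],px[0]])
    cx,cy,_=W[px[1],px[0]]
    near=np.hypot(x-cx,y-cy)<.2
    m=near&(z>.056)&(z<.070)
    P=W[m];A=np.c_[P[:,:2]-[cx,cy],np.ones(len(P))];q=np.linalg.lstsq(A,P[:,2],rcond=None)[0]
    lab=cv2.connectedComponentsWithStats(m.astype(np.uint8),connectivity=8);k=1+lab[2][1:,4].argmax()
    Q=W[lab[1]==k][:,:2].astype(np.float32)
    print("plane",q,"rect",cv2.minAreaRect(Q*1000))
    h=near&(z>.108)
    nl,L,st,ce=cv2.connectedComponentsWithStats(h.astype(np.uint8),connectivity=8)
    for i in range(1,nl):
        if st[i,4]<15: continue
        p=W[L==i]; t=p[p[:,2]>.128]
        print("head comp",len(p),"top",np.median(t,0) if len(t) else None,len(t),"zmax",p[:,2].max())
        b=p[p[:,2]<.127]; 
        print("   bar rect",cv2.minAreaRect((b[:,:2]*1000).astype(np.float32)),"bar ztop",np.median(b[:,2]))
    u,v=(421,266) if n=="a" else (351,366)
    w=W[v,u];m=(np.hypot(x-w[0],y-w[1])<.06)
    for lo,hi in((.014,.045),(.030,.045)):
        Q=W[m&(z>lo)&(z<hi)];print("insert",w,len(Q),cv2.minAreaRect((Q[:,:2]*1000).astype(np.float32)),np.median(Q[:,2]))
    # others near
E
python3 m.py
```

```text
a centre [0.59654804 0.01307364 0.06346613]
plane [0.00422611 0.00285409 0.06229992] rect ((582.7507934570312, 0.749176025390625), (221.5427703857422, 225.26329040527344), 76.90876770019531)
head comp 154 top [ 0.4818019  -0.06249593  0.13067804] 44 zmax 0.1355502451732889
   bar rect ((481.2292785644531, -60.990440368652344), (113.3282699584961, 19.595582962036133), 16.66537094116211) bar ztop 0.1231555626115724
head comp 206 top [0.51890387 0.10177611 0.13153334] 64 zmax 0.1345719702662796
   bar rect ((521.6264038085938, 103.47613525390625), (18.72230339050293, 115.86224365234375), 45.02640914916992) bar ztop 0.12446611193813113
insert [0.46002252 0.34079982 0.03369583] 371 ((451.6307373046875, 339.5921630859375), (73.50332641601562, 44.673152923583984), 15.567051887512207) 0.020687454721162266
insert [0.46002252 0.34079982 0.03369583] 76 ((452.6484069824219, 340.537109375), (41.72509002685547, 20.9511775970459), 12.63496208190918) 0.03311661061519912
b centre [0.57455505 0.01137197 0.07635623]
plane [0.0037532  0.00032846 0.06375021] rect ((581.3436279296875, -0.7288360595703125), (222.1962432861328, 225.015625), 76.95039367675781)
head comp 266 top [ 0.48013994 -0.06130328  0.131542  ] 73 zmax 0.13567726582390363
   bar rect ((477.72747802734375, -61.23638153076172), (118.30460357666016, 16.902652740478516), 16.97421646118164) bar ztop 0.12349513953824547
head comp 310 top [0.51668511 0.10471832 0.13168477] 136 zmax 0.1360530698113023
   bar rect ((519.123291015625, 103.00656127929688), (17.021657943725586, 117.60316467285156), 47.277244567871094) bar ztop 0.12453661918085523
insert [0.45016142 0.34667224 0.03344711] 887 ((449.6547546386719, 338.66351318359375), (70.30500793457031, 45.84257888793945), 15.210933685302734) 0.021597815307201618
insert [0.45016142 0.34667224 0.03344711] 237 ((449.5628662109375, 339.6886901855469), (43.483455657958984, 24.265201568603516), 14.547382354736328) 0.03404897793652415
```

The rows are not in the units I measure in: shifts go in shares of 1000 mm and turns go in shares of 180 degrees. I convert before sending: 577 mm / 1000 = 0.577, 266 mm / 1000 = 0.266.

>>> drive_tool(
  rows=[
    {"x": 0.01, "y": 0.02, "z": 0.02},
    {"x": 0.03, "y": 0.06, "z": 0.035},
    {"x": 0.05, "y": 0.105, "z": 0.035},
    {"x": 0.07, "y": 0.15, "z": 0.035},
    {"x": 0.09, "y": 0.195, "z": 0.035},
    {"x": 0.11, "y": 0.24, "z": 0.035},
    {"x": 0.13, "y": 0.285, "z": 0.035},
    {"x": 0.15, "y": 0.33, "z": 0.035},
    {"x": 0.17, "y": 0.375, "z": 0.035},
    {"x": 0.19, "y": 0.42, "z": 0.035},
    {"x": 0.21, "y": 0.465, "z": 0.035},
    {"x": 0.23, "y": 0.505, "z": 0.03},
    {"x": 0.248, "y": 0.54, "z": 0.01},
    {"x": 0.26, "y": 0.565, "z": -0.02},
    {"x": 0.266, "y": 0.577, "z": -0.05},
    {"x": 0.266, "y": 0.577, "z": -0.055},
    {"x": 0.266, "y": 0.577, "z": -0.055},
    {"x": 0.266, "y": 0.577, "z": -0.055},
  ],
  jaw=-1,
)

```text
validation failed for argument at $.ro...
```

Scaled: 577 mm / 1000 = 0.577, 565 mm / 1000 = 0.565.

>>> drive_tool(
  rows=[
    {"x": 0.01, "y": 0.02, "z": 0.02, "roll": 0},
    {"x": 0.03, "y": 0.06, "z": 0.035, "roll": 0},
    {"x": 0.05, "y": 0.105, "z": 0.035, "roll": 0},
    {"x": 0.07, "y": 0.15, "z": 0.035, "roll": 0},
    {"x": 0.09, "y": 0.195, "z": 0.035, "roll": 0},
    {"x": 0.11, "y": 0.24, "z": 0.035, "roll": 0},
    {"x": 0.13, "y": 0.285, "z": 0.035, "roll": 0},
    {"x": 0.15, "y": 0.33, "z": 0.035, "roll": 0},
    {"x": 0.17, "y": 0.375, "z": 0.035, "roll": 0},
    {"x": 0.19, "y": 0.42, "z": 0.035, "roll": 0},
    {"x": 0.21, "y": 0.465, "z": 0.035, "roll": 0},
    {"x": 0.23, "y": 0.505, "z": 0.03, "roll": 0},
    {"x": 0.248, "y": 0.54, "z": 0.01, "roll": 0},
    {"x": 0.26, "y": 0.565, "z": -0.02, "roll": 0},
    {"x": 0.266, "y": 0.577, "z": -0.05, "roll": 0},
    {"x": 0.266, "y": 0.577, "z": -0.055, "roll": 0},
    {"x": 0.266, "y": 0.577, "z": -0.055, "roll": 0},
    {"x": 0.266, "y": 0.577, "z": -0.055, "roll": 0},
  ],
  jaw=-1,
)

```text
time: 2.35
tool_pos: [0.4807, -0.0641, 0.1517]
eef_rot: [[0.949, 0.316, 0.002], [0.316, -0.949, -0.001], [0.001, 0.001, -1.0]]
wrist_force: [-0.3, -0.5, -0.8]
grip_width: 0.006
grasp_force: 0.0
```

Scaled: -16 mm / 1000 = -0.016, -14 mm / 1000 = -0.014.

>>> drive_tool(
  rows=[
    {"x": 0, "y": 0, "z": -0.008, "roll": 0},
    {"x": 0, "y": 0, "z": -0.014, "roll": 0},
    {"x": 0, "y": 0, "z": -0.016, "roll": 0},
    {"x": 0, "y": 0, "z": -0.016, "roll": 0},
  ],
)

```text
time: 2.85
tool_pos: [0.48, -0.0631, 0.1344]
eef_rot: [[0.948, 0.317, -0.0], [0.317, -0.948, 0.0], [-0.0, -0.0, -1.0]]
wrist_force: [-0.3, -0.4, -0.1]
grip_width: -0.001
grasp_force: 0.0
```

Scaled: -1 mm / 1000 = -0.001.

>>> drive_tool(
  rows=[
    {"x": 0, "y": 0, "z": -0.001, "roll": 0},
    {"x": 0, "y": 0, "z": -0.001, "roll": 0},
    {"x": 0, "y": 0, "z": -0.001, "roll": 0},
  ],
)

```text
time: 3.22
tool_pos: [0.4802, -0.0631, 0.1337]
eef_rot: [[0.948, 0.317, 0.0], [0.317, -0.948, -0.0], [0.0, 0.0, -1.0]]
wrist_force: [0.8, -0.3, 0.1]
grip_width: -0.004
grasp_force: 0.0
```

Scaled: -0.7 mm / 1000 = -0.0007.

>>> drive_tool(
  rows=[
    {"x": 0, "y": 0, "z": -0.0007, "roll": 0},
    {"x": 0, "y": 0, "z": -0.0007, "roll": 0},
    {"x": 0, "y": 0, "z": -0.0007, "roll": 0},
  ],
)

```text
time: 3.6
tool_pos: [0.4801, -0.0632, 0.1329]
eef_rot: [[0.948, 0.317, 0.0], [0.317, -0.948, -0.0], [0.0, 0.0, -1.0]]
wrist_force: [-0.2, -0.4, -0.1]
grip_width: 0.001
grasp_force: 0.0
```

Scaled: -0.7 mm / 1000 = -0.0007.

>>> drive_tool(
  rows=[
    {"x": 0, "y": 0, "z": -0.0007, "roll": 0},
    {"x": 0, "y": 0, "z": -0.0007, "roll": 0},
  ],
)

```text
time: 3.85
tool_pos: [0.4801, -0.0631, 0.1321]
eef_rot: [[0.948, 0.317, -0.0], [0.317, -0.948, 0.0], [-0.0, -0.0, -1.0]]
wrist_force: [-0.0, 0.3, 0.5]
grip_width: -0.0
grasp_force: 0.0
```

Scaled: -0.5 mm / 1000 = -0.0005.

>>> drive_tool(
  rows=[
    {"x": 0, "y": 0, "z": -0.0005, "roll": 0},
    {"x": 0, "y": 0, "z": -0.0005, "roll": 0},
  ],
)

```text
time: 4.1
tool_pos: [0.4801, -0.0631, 0.1317]
eef_rot: [[0.948, 0.317, -0.0], [0.317, -0.948, -0.0], [-0.0, -0.0, -1.0]]
wrist_force: [0.2, -0.4, -0.4]
grip_width: -0.002
grasp_force: 0.0
```

Scaled: -0.5 mm / 1000 = -0.0005.

>>> drive_tool(
  rows=[
    {"x": 0, "y": 0, "z": -0.0005, "roll": 0},
    {"x": 0, "y": 0, "z": -0.0005, "roll": 0},
  ],
)

```text
time: 4.35
tool_pos: [0.4801, -0.0632, 0.1312]
eef_rot: [[0.948, 0.317, -0.0], [0.317, -0.948, -0.0], [-0.0, -0.0, -1.0]]
wrist_force: [0.4, -0.7, -0.7]
grip_width: 0.001
grasp_force: 0.0
```

Scaled: -0.5 mm / 1000 = -0.0005.

>>> drive_tool(
  rows=[
    {"x": 0, "y": 0, "z": -0.0005, "roll": 0},
    {"x": 0, "y": 0, "z": -0.0005, "roll": 0},
  ],
)

```text
time: 4.6
tool_pos: [0.4801, -0.0631, 0.1307]
eef_rot: [[0.948, 0.317, -0.0], [0.317, -0.948, 0.0], [-0.0, -0.0, -1.0]]
wrist_force: [-0.5, -0.4, 0.2]
grip_width: 0.003
grasp_force: 0.0
```

Scaled: -0.6 mm / 1000 = -0.0006.

>>> drive_tool(
  rows=[
    {"x": 0, "y": 0, "z": -0.0006, "roll": 0},
    {"x": 0, "y": 0, "z": -0.0006, "roll": 0},
  ],
)

```text
time: 4.85
tool_pos: [0.4801, -0.0632, 0.13]
eef_rot: [[0.948, 0.317, -0.0], [0.317, -0.948, 0.0], [-0.0, -0.0, -1.0]]
wrist_force: [0.6, 0.1, -0.6]
grip_width: -0.005
grasp_force: 0.0
```

Scaled: -0.6 mm / 1000 = -0.0006.

>>> drive_tool(
  rows=[
    {"x": 0, "y": 0, "z": -0.0006, "roll": 0},
    {"x": 0, "y": 0, "z": -0.0006, "roll": 0},
  ],
)

```text
time: 5.1
tool_pos: [0.4801, -0.0632, 0.1295]
eef_rot: [[0.948, 0.317, -0.0], [0.317, -0.948, -0.0], [-0.0, -0.0, -1.0]]
wrist_force: [-0.2, -0.5, 0.4]
grip_width: -0.0
grasp_force: 0.0
```

```bash
python3 - <<'E'
from h import *
c=camera("side");i=c["color"][130:290,230:430,::-1];d=camera("scene")["color"][130:250,250:420,::-1]
i=cv2.resize(i,None,fx=2.5,fy=2.5);d=cv2.resize(d,None,fx=1.7,fy=1.7)
o=np.zeros((400,500+d.shape[1],3),np.uint8);o[:,:500]=i;o[:d.shape[0],500:]=d
cv2.imwrite("pics/c.png",o)
W=world(c)
E
```

```text
(no output)
```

View pics/c.png

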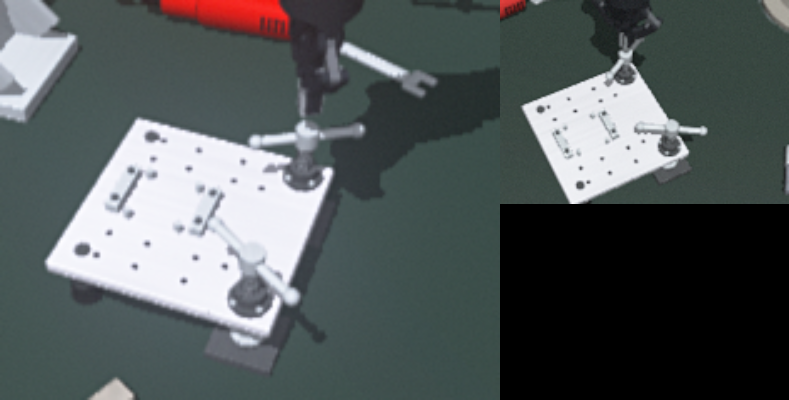

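The closed fingers are just above the right head, at (307,118) in the crop, so I keep going down.

Scaled: -0.7 mm / 1000 = -0.0007.

>>> drive_tool(
  rows=[
    {"x": 0, "y": 0, "z": -0.0007, "roll": 0},
    {"x": 0, "y": 0, "z": -0.0007, "roll": 0},
  ],
)

```text
time: 5.45
tool_pos: [0.4801, -0.0632, 0.1288]
eef_rot: [[0.948, 0.317, -0.0], [0.317, -0.948, -0.0], [-0.0, -0.0, -1.0]]
wrist_force: [0.1, 0.2, -0.4]
grip_width: 0.003
grasp_force: 0.0
```

Scaled: -0.7 mm / 1000 = -0.0007.

>>> drive_tool(
  rows=[
    {"x": 0, "y": 0, "z": -0.0007, "roll": 0},
    {"x": 0, "y": 0, "z": -0.0007, "roll": 0},
  ],
)

```text
time: 5.7
tool_pos: [0.4801, -0.0632, 0.128]
eef_rot: [[0.948, 0.317, -0.0], [0.317, -0.948, 0.0], [-0.0, -0.0, -1.0]]
wrist_force: [-0.2, 0.6, -0.4]
grip_width: -0.006
grasp_force: 0.0
```

```bash
python3 - <<'E'
from h import *
c=camera("side");W=world(c);W0=world(dict(np.load("b.npz")))
u,v=proj(c,[.48,-.063,.134]);u=int(u);print(u,v)
for r in range(int(v)-14,int(v)+12):print(r,np.round(W0[r,u]*1000),np.round(W[r,u]*1000),c["color"][r,u])
E
```

```text
352 180.69985890572482
166 [ 483. -275.    1.] [484. -37. 203.] [73 72 80]
167 [ 483. -270.    2.] [483. -54. 185.] [77 78 86]
168 [ 483. -266.    1.] [483. -55. 182.] [82 84 92]
169 [ 482. -263.   -0.] [483. -53. 180.] [89 90 98]
170 [ 482. -254.    3.] [483. -54. 176.] [ 92  94 102]
171 [ 482. -252.    1.] [483. -55. 172.] [82 84 92]
172 [ 482. -246.    3.] [482. -49. 174.] [77 79 86]
173 [ 481. -241.    3.] [482. -48. 172.] [72 74 82]
174 [ 481. -236.    3.] [482. -50. 168.] [71 70 78]
175 [ 481. -234.    1.] [482. -50. 164.] [76 77 83]
176 [ 481. -229.    1.] [481. -57. 155.] [ 93  97 102]
177 [ 480. -225.    1.] [ 480. -225.    1.] [82 91 94]
178 [481. -73. 133.] [481. -75. 132.] [102 108 116]
179 [481. -71. 133.] [481. -72. 132.] [117 120 129]
180 [480. -69. 131.] [480. -69. 131.] [135 139 151]
181 [480. -62. 134.] [480. -63. 133.] [197 208 223]
182 [480. -58. 134.] [480. -60. 132.] [222 230 238]
183 [480. -59. 130.] [480. -56. 133.] [225 231 239]
184 [479. -53. 132.] [479. -54. 132.] [205 214 227]
185 [479. -54. 128.] [479. -52. 130.] [174 180 194]
186 [479. -56. 123.] [nan nan nan] [162 168 180]
187 [479. -52. 123.] [479. -52. 123.] [162 167 179]
188 [479. -53. 119.] [478. -57. 115.] [163 168 179]
189 [478. -53. 116.] [478. -52. 116.] [161 166 177]
190 [478. -57. 108.] [478. -57. 108.] [117 122 131]
191 [478. -57. 105.] [478. -58. 104.] [107 109 117]
```

Scaled: -2.5 mm / 1000 = -0.0025, -2 mm / 1000 = -0.002.

>>> drive_tool(
  rows=[
    {"x": 0, "y": 0, "z": -0.001, "roll": 0},
    {"x": 0, "y": 0, "z": -0.002, "roll": 0},
    {"x": 0, "y": 0, "z": -0.0025, "roll": 0},
  ],
)

```text
time: 6.12
tool_pos: [0.48, -0.0631, 0.1255]
eef_rot: [[0.948, 0.317, -0.0], [0.317, -0.948, 0.0], [-0.0, -0.0, -1.0]]
wrist_force: [0.5, 0.0, -0.1]
grip_width: 0.001
grasp_force: 0.0
```

```bash
python3 - <<'E'
from h import *
for n in("side","scene"):
    c=camera(n);W=world(c)
    u,v=proj(c,[.48,-.063,.134]);u=int(u);print(u,v)
    m=(np.hypot(W[...,0]-.48,W[...,1]+.063)<.035)&(W[...,2]>.137)
    p=W[m];print(n,len(p),np.round(np.sort(p[:,2])[:8]*1000), observe()["wrist_force"])
    for r in range(int(v)-8,int(v)+2):print(r,np.round(W[r,u]*1000),c["color"][r,u])
E
```

```text
352 180.69985890572482
side 1068 [151. 153. 154. 155. 156. 157. 158. 159.] [0.5476902  0.78645803 0.30967793]
172 [482. -51. 173.] [79 78 86]
173 [482. -48. 172.] [74 74 82]
174 [482. -51. 166.] [69 69 76]
175 [482. -49. 165.] [70 71 78]
176 [481. -48. 163.] [73 74 82]
177 [481. -58. 151.] [101 108 114]
178 [481. -74. 133.] [114 121 128]
179 [481. -70. 133.] [121 122 131]
180 [480. -68. 132.] [132 136 148]
181 [480. -65. 131.] [142 149 160]
323 160.0266035507866
scene 1526 [153. 154. 156. 156. 156. 157. 157. 159.] [-0.27931046  0.2847432  -0.20720885]
152 [490. -56. 186.] [89 95 95]
153 [490. -56. 181.] [117 122 125]
154 [489. -57. 174.] [116 122 123]
155 [489. -57. 170.] [115 121 122]
156 [490. -56. 168.] [113 117 120]
157 [489. -57. 162.] [126 131 135]
158 [488. -58. 156.] [132 139 141]
159 [478. -69. 132.] [113 119 121]
160 [481. -66. 131.] [103 107 109]
161 [482. -64. 130.] [184 192 198]
```

Scaled: -2.5 mm / 1000 = -0.0025, -2 mm / 1000 = -0.002.

>>> drive_tool(
  rows=[
    {"x": 0, "y": 0, "z": -0.001, "roll": 0},
    {"x": 0, "y": 0, "z": -0.002, "roll": 0},
    {"x": 0, "y": 0, "z": -0.0025, "roll": 0},
  ],
)

```text
time: 6.6
tool_pos: [0.4801, -0.0632, 0.123]
eef_rot: [[0.948, 0.317, -0.0], [0.317, -0.948, 0.0], [-0.0, -0.0, -1.0]]
wrist_force: [-0.1, -0.0, -0.0]
grip_width: -0.001
grasp_force: 0.0
```

Scaled: -1 mm / 1000 = -0.001.

>>> drive_tool(
  rows=[
    {"x": 0, "y": 0, "z": -0.001, "roll": 0},
    {"x": 0, "y": 0, "z": -0.001, "roll": 0},
  ],
)

```text
time: 6.85
tool_pos: [0.4801, -0.0632, 0.122]
eef_rot: [[0.948, 0.317, -0.0], [0.317, -0.948, -0.0], [-0.0, -0.0, -1.0]]
wrist_force: [0.4, 0.1, -0.8]
grip_width: -0.003
grasp_force: 0.0
```

Scaled: -1 mm / 1000 = -0.001.

>>> drive_tool(
  rows=[
    {"x": 0, "y": 0, "z": -0.001, "roll": 0},
    {"x": 0, "y": 0, "z": -0.001, "roll": 0},
  ],
)

```text
time: 7.1
tool_pos: [0.4801, -0.0632, 0.121]
eef_rot: [[0.948, 0.317, -0.0], [0.317, -0.948, -0.0], [-0.0, -0.0, -1.0]]
wrist_force: [0.7, 0.2, 0.6]
grip_width: 0.0
grasp_force: 0.0
```

```bash
python3 - <<'E'
from h import *
c=camera("side");W=world(c);w=camera("wrist")["color"][:,:,::-1]
i=cv2.resize(c["color"][140:210,310:395,::-1],None,fx=5.5,fy=5.5,interpolation=cv2.INTER_NEAREST)
w=cv2.resize(w[80:380,200:500],(330,330))
o=np.zeros((390,470+330,3),np.uint8);o[:i.shape[0],:i.shape[1]]=i[:, :470];o[:330,470:]=w
cv2.imwrite("pics/d.png",o)
E
```

```text
(no output)
```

View pics/d.png

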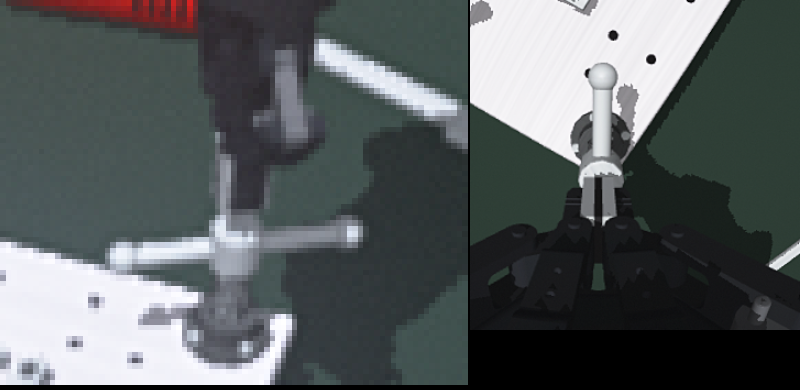

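The fingertips are now just over the right head (235,215), and the TCP reads 121 mm. I continue in small steps.

>>> drive_tool(
  rows=[
    {"x": 0, "y": 0, "z": -0.0008, "roll": 0},
    {"x": 0, "y": 0, "z": -0.0008, "roll": 0},
  ],
)

```text
time: 7.45
tool_pos: [0.4801, -0.0632, 0.1203]
eef_rot: [[0.948, 0.317, -0.0], [0.317, -0.948, -0.0], [-0.0, -0.0, -1.0]]
wrist_force: [0.2, 0.0, 0.4]
grip_width: -0.0
grasp_force: 0.0
```

Scaled: -0.8 mm / 1000 = -0.0008.

>>> drive_tool(
  rows=[
    {"x": 0, "y": 0, "z": -0.0008, "roll": 0},
    {"x": 0, "y": 0, "z": -0.0008, "roll": 0},
  ],
)

```text
time: 7.7
tool_pos: [0.4801, -0.0632, 0.1195]
eef_rot: [[0.948, 0.317, -0.0], [0.317, -0.948, -0.0], [-0.0, 0.0, -1.0]]
wrist_force: [0.2, -0.4, 0.1]
grip_width: -0.002
grasp_force: 0.0
```

Scaled: -0.8 mm / 1000 = -0.0008.

>>> drive_tool(
  rows=[
    {"x": 0, "y": 0, "z": -0.0008, "roll": 0},
    {"x": 0, "y": 0, "z": -0.0008, "roll": 0},
  ],
)

```text
time: 7.95
tool_pos: [0.4801, -0.0631, 0.1186]
eef_rot: [[0.948, 0.317, -0.0], [0.317, -0.948, 0.0], [-0.0, -0.0, -1.0]]
wrist_force: [-0.7, 0.0, -0.3]
grip_width: -0.002
grasp_force: 0.0
```

Scaled: -0.8 mm / 1000 = -0.0008.

>>> drive_tool(
  rows=[
    {"x": 0, "y": 0, "z": -0.0008, "roll": 0},
    {"x": 0, "y": 0, "z": -0.0008, "roll": 0},
  ],
)

```text
time: 8.2
tool_pos: [0.4801, -0.0631, 0.1179]
eef_rot: [[0.948, 0.317, -0.0], [0.317, -0.948, 0.0], [-0.0, -0.0, -1.0]]
wrist_force: [-0.6, -0.6, 0.0]
grip_width: -0.0
grasp_force: 0.0
```

```bash
python3 - <<'E'
from h import *
c=camera("side");W=world(c);W0=world(dict(np.load("b.npz")))
for u in (350,352,354):
  for r in range(172,186):print(u,r,np.round(W0[r,u]*1000),np.round(W[r,u]*1000),c["color"][r,u])
E
```

```text
350 172 [ 488. -248.   -0.] [487. -54. 169.] [142 148 158]
350 173 [ 487. -244.   -1.] [487. -54. 166.] [145 150 162]
350 174 [ 487. -237.    2.] [487. -55. 162.] [145 149 160]
350 175 [ 487. -235.   -1.] [486. -54. 160.] [148 153 162]
350 176 [ 487. -230.   -0.] [486. -53. 157.] [150 154 164]
350 177 [ 486. -226.   -1.] [486. -56. 152.] [153 156 166]
350 178 [486. -73. 133.] [486. -52. 152.] [147 151 162]
350 179 [485. -72. 131.] [485. -57. 145.] [149 154 164]
350 180 [485. -68. 131.] [485. -64. 135.] [150 154 166]
350 181 [485. -64. 131.] [485. -65. 130.] [201 208 224]
350 182 [485. -62. 130.] [485. -60. 132.] [226 233 241]
350 183 [485. -57. 131.] [485. -56. 133.] [219 227 234]
350 184 [484. -53. 132.] [484. -53. 132.] [182 187 200]
350 185 [484. -57. 125.] [484. -55. 127.] [160 166 179]
352 172 [ 482. -246.    3.] [482. -50. 173.] [79 79 87]
352 173 [ 481. -241.    3.] [482. -51. 170.] [75 76 84]
352 174 [ 481. -236.    3.] [482. -51. 167.] [72 72 80]
352 175 [ 481. -234.    1.] [482. -47. 166.] [72 72 80]
352 176 [ 481. -229.    1.] [481. -49. 161.] [64 65 74]
352 177 [ 480. -22
[... 560 characters left out ...]
2.] [477. -47. 173.] [51 53 59]
354 174 [ 475. -241.   -1.] [477. -51. 167.] [54 54 62]
354 175 [ 475. -237.   -1.] [477. -51. 164.] [56 57 64]
354 176 [ 475. -229.    2.] [477. -56. 157.] [57 56 65]
354 177 [ 474. -224.    2.] [476. -52. 157.] [57 57 66]
354 178 [476. -77. 131.] [476. -51. 154.] [57 59 65]
354 179 [476. -71. 133.] [476. -59. 144.] [103 104 113]
354 180 [475. -68. 132.] [475. -66. 134.] [121 124 134]
354 181 [475. -65. 131.] [475. -64. 133.] [117 120 130]
354 182 [475. -62. 132.] [475. -60. 133.] [125 132 140]
354 183 [475. -57. 133.] [475. -57. 133.] [201 209 223]
354 184 [475. -56. 130.] [475. -55. 131.] [192 199 213]
354 185 [474. -55. 127.] [474. -55. 128.] [159 162 175]
```

Scaled: -2 mm / 1000 = -0.002, -1 mm / 1000 = -0.001.

>>> drive_tool(
  rows=[
    {"x": 0, "y": 0, "z": -0.001, "roll": 0},
    {"x": 0, "y": 0, "z": -0.002, "roll": 0},
  ],
)

```text
time: 8.5
tool_pos: [0.4801, -0.0632, 0.1159]
eef_rot: [[0.948, 0.317, 0.0], [0.317, -0.948, -0.0], [0.0, 0.0, -1.0]]
wrist_force: [0.1, -0.3, 0.2]
grip_width: -0.001
grasp_force: 0.0
```

Scaled: -1 mm / 1000 = -0.001.

>>> drive_tool(
  rows=[
    {"x": 0, "y": 0, "z": -0.001, "roll": 0},
    {"x": 0, "y": 0, "z": -0.001, "roll": 0},
  ],
)

```text
time: 8.75
tool_pos: [0.4801, -0.0631, 0.1148]
eef_rot: [[0.948, 0.317, -0.0], [0.317, -0.948, 0.0], [-0.0, -0.0, -1.0]]
wrist_force: [-0.2, 0.5, -0.1]
grip_width: -0.001
grasp_force: 0.0
```

Scaled: -1 mm / 1000 = -0.001.

>>> drive_tool(
  rows=[
    {"x": 0, "y": 0, "z": -0.001, "roll": 0},
    {"x": 0, "y": 0, "z": -0.001, "roll": 0},
  ],
)

```text
time: 9.0
tool_pos: [0.4801, -0.0632, 0.1139]
eef_rot: [[0.948, 0.317, -0.0], [0.317, -0.948, -0.0], [-0.0, -0.0, -1.0]]
wrist_force: [-0.6, -0.5, -0.7]
grip_width: -0.001
grasp_force: 0.0
```

```bash
python3 - <<'E'
from h import *
c=camera("side");W=world(c)
u=352
for r in range(176,186):print(u,r,np.round(W[r,u]*1000),c["color"][r,u])
W=world(camera("scene"));m=(np.hypot(W[...,0]-.48,W[...,1]+.063)<.02)&(W[...,2]>.136)
print(np.round(np.sort(W[m][:,2])[:8],3))
E
```

```text
352 176 [481. -49. 162.] [67 68 76]
352 177 [481. -50. 157.] [67 66 77]
352 178 [481. -49. 156.] [62 63 71]
352 179 [481. -48. 153.] [55 54 64]
352 180 [480. -52. 146.] [75 76 83]
352 181 [480. -65. 131.] [103 108 116]
352 182 [480. -58. 134.] [126 132 142]
352 183 [480. -56. 133.] [202 209 223]
352 184 [479. -54. 132.] [210 217 230]
352 185 [479. -53. 129.] [175 182 195]
[0.141 0.142 0.144 0.146 0.146 0.147 0.147 0.148]
```

Scaled: -2 mm / 1000 = -0.002, -1 mm / 1000 = -0.001.

>>> drive_tool(
  rows=[
    {"x": 0, "y": 0, "z": -0.001, "roll": 0},
    {"x": 0, "y": 0, "z": -0.002, "roll": 0},
  ],
)

```text
time: 9.35
tool_pos: [0.4801, -0.0631, 0.1118]
eef_rot: [[0.948, 0.317, 0.0], [0.317, -0.948, -0.0], [0.0, 0.0, -1.0]]
wrist_force: [-0.8, 0.5, -0.7]
grip_width: -0.001
grasp_force: 0.0
```

Scaled: -1 mm / 1000 = -0.001.

>>> drive_tool(
  rows=[
    {"x": 0, "y": 0, "z": -0.001, "roll": 0},
    {"x": 0, "y": 0, "z": -0.001, "roll": 0},
  ],
)

```text
time: 9.6
tool_pos: [0.4801, -0.0631, 0.1108]
eef_rot: [[0.948, 0.317, -0.0], [0.317, -0.948, 0.0], [-0.0, -0.0, -1.0]]
wrist_force: [0.0, -0.2, 0.3]
grip_width: -0.001
grasp_force: 0.0
```

Scaled: -1 mm / 1000 = -0.001.

>>> drive_tool(
  rows=[
    {"x": 0, "y": 0, "z": -0.001, "roll": 0},
    {"x": 0, "y": 0, "z": -0.001, "roll": 0},
  ],
)

```text
time: 9.85
tool_pos: [0.4801, -0.0631, 0.1098]
eef_rot: [[0.948, 0.317, -0.0], [0.317, -0.948, -0.0], [-0.0, -0.0, -1.0]]
wrist_force: [0.2, 0.4, 0.5]
grip_width: -0.002
grasp_force: 0.0
```

Scaled: -1 mm / 1000 = -0.001.

>>> drive_tool(
  rows=[
    {"x": 0, "y": 0, "z": -0.001, "roll": 0},
    {"x": 0, "y": 0, "z": -0.001, "roll": 0},
  ],
)

```text
time: 10.1
tool_pos: [0.4801, -0.0631, 0.1088]
eef_rot: [[0.948, 0.317, -0.0], [0.317, -0.948, -0.0], [-0.0, -0.0, -1.0]]
wrist_force: [1.2, -0.6, 0.5]
grip_width: -0.001
grasp_force: 0.0
```

```bash
python3 - <<'E'
from h import *
c=camera("side");W=world(c)
for u in(350,352):
 for r in range(178,194):print(u,r,np.round(W[r,u]*1000),c["color"][r,u])
W=world(camera("scene"));m=(np.hypot(W[...,0]-.48,W[...,1]+.063)<.02)&(W[...,2]>.136)
print(np.round(np.sort(W[m][:,2])[:8],3))
E
```

```text
350 178 [486. -53. 151.] [149 154 163]
350 179 [485. -56. 146.] [150 154 164]
350 180 [485. -56. 142.] [152 154 166]
350 181 [485. -58. 137.] [154 158 169]
350 182 [485. -54. 137.] [163 168 180]
350 183 [485. -55. 133.] [198 205 218]
350 184 [484. -56. 129.] [183 190 203]
350 185 [484. -57. 124.] [163 168 179]
350 186 [484. -55. 123.] [163 169 180]
350 187 [484. -55. 119.] [164 171 183]
350 188 [483. -55. 117.] [168 173 186]
350 189 [483. -53. 115.] [168 173 185]
350 190 [483. -57. 107.] [135 140 148]
350 191 [483. -57. 104.] [113 116 126]
350 192 [482. -58.  99.] [108 111 120]
350 193 [482. -58.  96.] [110 114 123]
352 178 [481. -47. 157.] [61 62 70]
352 179 [481. -52. 150.] [62 62 70]
352 180 [480. -49. 149.] [57 58 66]
352 181 [480. -50. 145.] [59 60 67]
352 182 [480. -58. 134.] [104 107 115]
352 183 [480. -57. 132.] [142 147 157]
352 184 [479. -55. 131.] [179 186 199]
352 185 [479. -54. 128.] [176 182 194]
352 186 [479. -56. 122.] [165 171 184]
352 187 [479. -52. 123.] [163 169 181]
352 188 [478. -54. 118.] [163 168 179]
352 189 [478. -52. 116.] [160 165 177]
352 190 [478. -58. 107.] [118 122 131]
352 191 [478. -59. 103.] [106 108 118]
352 192 [477. -58. 101.] [107 109 118]
352 193 [477. -56.  98.] [104 106 115]
[0.14  0.14  0.14  0.141 0.141 0.143 0.143 0.144]
```

Scaled: -1 mm / 1000 = -0.001.

>>> drive_tool(
  rows=[
    {"x": 0, "y": 0, "z": -0.001, "roll": 0},
    {"x": 0, "y": 0, "z": -0.001, "roll": 0},
  ],
)

```text
time: 10.45
tool_pos: [0.4801, -0.0632, 0.1078]
eef_rot: [[0.948, 0.317, -0.0], [0.317, -0.948, -0.0], [-0.0, -0.0, -1.0]]
wrist_force: [0.5, -0.0, 0.6]
grip_width: 0.0
grasp_force: 0.0
```

Scaled: -1 mm / 1000 = -0.001.

>>> drive_tool(
  rows=[
    {"x": 0, "y": 0, "z": -0.001, "roll": 0},
    {"x": 0, "y": 0, "z": -0.001, "roll": 0},
  ],
)

```text
time: 10.7
tool_pos: [0.4801, -0.0631, 0.1068]
eef_rot: [[0.948, 0.317, -0.0], [0.317, -0.948, 0.0], [-0.0, -0.0, -1.0]]
wrist_force: [0.3, 0.2, -0.1]
grip_width: -0.001
grasp_force: 0.0
```

Scaled: -0.5 mm / 1000 = -0.0005.

>>> drive_tool(
  rows=[
    {"x": 0, "y": 0, "z": -0.0005, "roll": 0},
    {"x": 0, "y": 0, "z": -0.0005, "roll": 0},
  ],
)

```text
time: 10.95
tool_pos: [0.4801, -0.0631, 0.1064]
eef_rot: [[0.948, 0.317, -0.0], [0.317, -0.948, -0.0], [-0.0, -0.0, -1.0]]
wrist_force: [-0.2, 0.7, -1.0]
grip_width: 0.001
grasp_force: 0.0
```

Scaled: -0.8 mm / 1000 = -0.0008.

>>> drive_tool(
  rows=[
    {"x": 0, "y": 0, "z": -0.0008, "roll": 0},
    {"x": 0, "y": 0, "z": -0.0008, "roll": 0},
  ],
)

```text
time: 11.2
tool_pos: [0.4803, -0.0632, 0.1058]
eef_rot: [[0.948, 0.317, 0.0], [0.317, -0.948, -0.0], [0.0, 0.0, -1.0]]
wrist_force: [-0.4, 0.3, 3.0]
grip_width: 0.002
grasp_force: 1.3
```

Scaled: -0.8 mm / 1000 = -0.0008.

>>> drive_tool(
  rows=[
    {"x": 0, "y": 0, "z": -0.0008, "roll": 0},
    {"x": 0, "y": 0, "z": -0.0008, "roll": 0},
  ],
)

```text
time: 11.45
tool_pos: [0.4802, -0.0633, 0.105]
eef_rot: [[0.948, 0.317, 0.0], [0.317, -0.948, -0.0], [0.0, 0.0, -1.0]]
wrist_force: [-1.8, -0.2, 4.7]
grip_width: 0.004
grasp_force: 2.5
```

```bash
python3 - <<'E'
from h import *
c=camera("side");W=world(c);w=camera("wrist")["color"][:,:,::-1]
i=cv2.resize(c["color"][140:210,310:395,::-1],None,fx=5.5,fy=5.5,interpolation=cv2.INTER_NEAREST)
w=cv2.resize(w[80:380,200:500],(330,330))
o=np.zeros((390,470+330,3),np.uint8);o[:i.shape[0],:i.shape[1]]=i[:, :470];o[:330,470:]=w
cv2.imwrite("pics/e.png",o);s=observe();print(s["tau"],s["joint_positions"])
E
```

```text
[-3.27976802e-01 -4.00339365e+01 -2.54401200e+00 -2.08696282e+01
 -4.22412402e-02 -4.72107232e-01 -6.45649925e-04] [ 0.32514156  0.32481653 -0.38015731  2.07554954  0.17122123  0.77025099
 -1.40840372]
```

View pics/e.png

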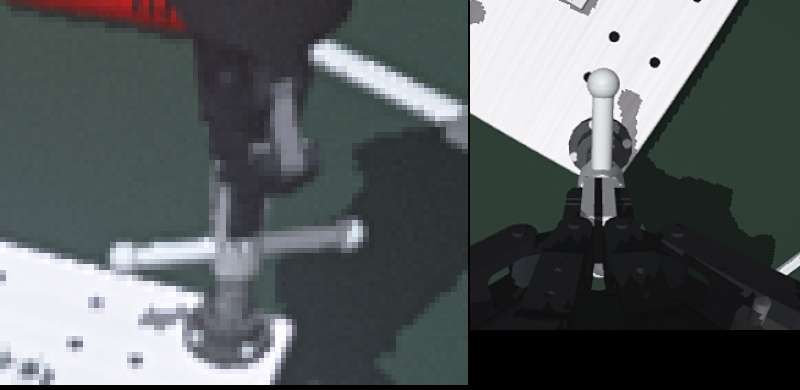

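Contact came at TCP z ≈ 106.2, so the shut tips sit about 28 mm behind the reported TCP. At 105.0 the force is 4.7 N, so I keep pressing.

Scaled: -0.5 mm / 1000 = -0.0005.

>>> drive_tool(
  rows=[
    {"x": 0, "y": 0, "z": -0.0005, "roll": 0},
    {"x": 0, "y": 0, "z": -0.0005, "roll": 0},
  ],
)

```text
time: 11.8
tool_pos: [0.48, -0.0634, 0.1044]
eef_rot: [[0.948, 0.317, -0.0], [0.317, -0.948, -0.0], [-0.0, 0.0, -1.0]]
wrist_force: [-3.2, -1.3, 5.9]
grip_width: -0.001
grasp_force: 2.9
```

>>> drive_tool(
  rows=[
    {"x": 0, "y": 0, "z": -0.0005, "roll": 0},
    {"x": 0, "y": 0, "z": -0.0005, "roll": 0},
  ],
)

```text
time: 12.05
tool_pos: [0.4798, -0.0635, 0.1039]
eef_rot: [[0.948, 0.317, -0.001], [0.317, -0.948, -0.0], [-0.001, 0.0, -1.0]]
wrist_force: [-2.4, -0.0, 6.2]
grip_width: -0.001
grasp_force: 3.2
```

>>> drive_tool(
  rows=[
    {"x": 0, "y": 0, "z": -0.0005, "roll": 0},
    {"x": 0, "y": 0, "z": -0.0005, "roll": 0},
  ],
)

```text
time: 12.3
tool_pos: [0.4797, -0.0636, 0.1034]
eef_rot: [[0.948, 0.317, -0.001], [0.317, -0.948, -0.001], [-0.001, 0.0, -1.0]]
wrist_force: [-3.1, 0.1, 7.9]
grip_width: -0.001
grasp_force: 3.5
```

Scaled: -0.5 mm / 1000 = -0.0005.

>>> drive_tool(
  rows=[
    {"x": 0, "y": 0, "z": -0.0005, "roll": 0},
    {"x": 0, "y": 0, "z": -0.0005, "roll": 0},
  ],
)

```text
time: 12.55
tool_pos: [0.4797, -0.0637, 0.1031]
eef_rot: [[0.948, 0.317, -0.001], [0.317, -0.948, -0.001], [-0.001, 0.0, -1.0]]
wrist_force: [-3.0, -0.9, 7.9]
grip_width: -0.003
grasp_force: 4.1
```

Scaled: -0.5 mm / 1000 = -0.0005.

>>> drive_tool(
  rows=[
    {"x": 0, "y": 0, "z": -0.0005, "roll": 0},
    {"x": 0, "y": 0, "z": -0.0005, "roll": 0},
  ],
)

```text
time: 12.8
tool_pos: [0.4799, -0.0637, 0.1029]
eef_rot: [[0.949, 0.317, -0.0], [0.317, -0.949, -0.001], [-0.001, 0.001, -1.0]]
wrist_force: [-4.0, -1.2, 11.4]
grip_width: 0.0
grasp_force: 5.4
```

Scaled: -0.5 mm / 1000 = -0.0005.

>>> drive_tool(
  rows=[
    {"x": 0, "y": 0, "z": -0.0005, "roll": 0},
    {"x": 0, "y": 0, "z": -0.0005, "roll": 0},
  ],
)

```text
time: 13.05
tool_pos: [0.4801, -0.0637, 0.1027]
eef_rot: [[0.949, 0.317, -0.0], [0.317, -0.949, -0.001], [-0.0, 0.001, -1.0]]
wrist_force: [-5.0, -1.7, 13.3]
grip_width: -0.001
grasp_force: 6.8
```

```bash
python3 - <<'E'
from h import *
c=camera("side");a=camera("scene")
for n,c,n0 in(("b",c,"b"),("a",a,"a")):
    W=world(c);W0=world(dict(np.load(n0+".npz")))
    x,y=W0[...,0]-.582,W0[...,1]
    th=np.radians(-13);X=x*np.cos(th)+y*np.sin(th);Y=-x*np.sin(th)+y*np.cos(th)
    m=(abs(X)<.1)&(abs(Y)<.1)&(abs(W0[...,2]-.063)<.008)&(abs(W[...,2]-W0[...,2])<.012)
    A=np.c_[X[m],Y[m],np.ones(m.sum())]
    q,q0=[np.linalg.lstsq(A,w[m][:,2],rcond=None)[0] for w in(W,W0)]
    d=q-q0;print(n,d,"corner FR, FL, RL, RR mm",[round(1000*float(d@[sx*.085,sy*.085,1]),2) for sx,sy in((-1,-1),(-1,1),(1,1),(1,-1))])
E
```

```text
b [ 0.01740578  0.01715721 -0.00035832] corner FR, FL, RL, RR mm [-3.3, -0.38, 2.58, -0.34]
a [ 0.0156698   0.01728009 -0.00037843] corner FR, FL, RL, RR mm [-3.18, -0.24, 2.42, -0.52]
```

The right pad hangs. It landed at about 103.05 after contact at 106.3, and the vision measurement of the corner drop agrees, so the gap is about 3.1 mm. That needs roughly 1.1 turns. Next I lift, open the jaw partly and roll so the fingers straddle the bar.

Scaled: 36 mm / 1000 = 0.036, 34 mm / 1000 = 0.034, 148 degrees / 180 = 0.8222.

>>> drive_tool(
  rows=[
    {"x": 0, "y": 0, "z": 0.003, "roll": 0},
    {"x": 0, "y": 0, "z": 0.015, "roll": 0.0222},
    {"x": 0, "y": 0, "z": 0.034, "roll": 0.0778},
    {"x": 0, "y": 0, "z": 0.036, "roll": 0.1333},
    {"x": 0, "y": 0, "z": 0.036, "roll": 0.1889},
    {"x": 0, "y": 0, "z": 0.036, "roll": 0.2444},
    {"x": 0, "y": 0, "z": 0.036, "roll": 0.3},
    {"x": 0, "y": 0, "z": 0.036, "roll": 0.3556},
    {"x": 0, "y": 0, "z": 0.036, "roll": 0.4111},
    {"x": 0, "y": 0, "z": 0.036, "roll": 0.4667},
    {"x": 0, "y": 0, "z": 0.036, "roll": 0.5222},
    {"x": 0, "y": 0, "z": 0.036, "roll": 0.5778},
    {"x": 0, "y": 0, "z": 0.036, "roll": 0.6333},
    {"x": 0, "y": 0, "z": 0.036, "roll": 0.6889},
    {"x": 0, "y": 0, "z": 0.036, "roll": 0.7444},
    {"x": 0, "y": 0, "z": 0.036, "roll": 0.8},
    {"x": 0, "y": 0, "z": 0.036, "roll": 0.8222},
    {"x": 0, "y": 0, "z": 0.036, "roll": 0.8222},
  ],
  jaw=0.3,
)

```text
time: 15.4
tool_pos: [0.4799, -0.0631, 0.1375]
eef_rot: [[-0.972, 0.234, -0.0], [0.234, 0.972, 0.001], [0.001, 0.001, -1.0]]
wrist_force: [-0.5, 0.2, 0.7]
grip_width: 0.646
grasp_force: 0.0
```

```bash
python3 - <<'E'
from h import *
s=observe();print(np.round(s["joint_positions"],2),s["grip_width"],np.round(s["eef_rot"],2))
c=camera("side");W=world(c);w=camera("wrist")["color"][:,:,::-1]
i=cv2.resize(c["color"][130:210,305:395,::-1],None,fx=5,fy=5,interpolation=cv2.INTER_NEAREST)
w=cv2.resize(w[80:380,170:470],(330,330))
o=np.zeros((400,800,3),np.uint8);o[:i.shape[0],:i.shape[1]]=i;o[:330,470:]=w
cv2.imwrite("pics/f.png",o)
for n in("side","scene"):
    W=world(c if n=="side" else camera("scene"));m=(np.hypot(W[...,0]-.48,W[...,1]+.063)<.05)&(W[...,2]>.137)
    p=W[m];p=p[p[:,2].argsort()];print(n,np.round(p[:10]*1000))
E
```

```text
[ 0.76  0.38 -0.91  2.02  0.38  0.91  0.98] 0.6456237229876296 [[-0.97  0.23 -0.  ]
 [ 0.23  0.97  0.  ]
 [ 0.    0.   -1.  ]]
side [[485. -31. 168.]
 [488. -30. 168.]
 [483. -31. 168.]
 [493. -33. 169.]
 [465. -91. 169.]
 [495. -32. 169.]
 [472. -89. 169.]
 [470. -89. 170.]
 [479. -29. 171.]
 [467. -88. 171.]]
scene [[469. -90. 166.]
 [472. -91. 167.]
 [468. -92. 168.]
 [482. -93. 168.]
 [496. -31. 168.]
 [480. -90. 169.]
 [477. -90. 171.]
 [472. -91. 172.]
 [468. -87. 172.]
 [482. -93. 172.]]
```

View pics/f.png

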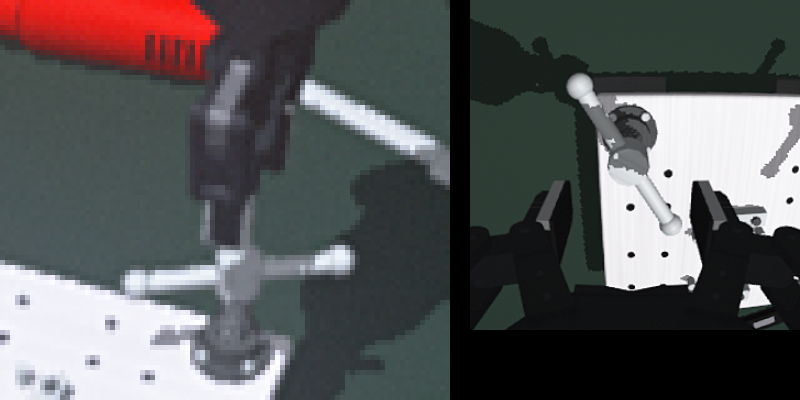

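The fingers straddle the head with the tips near z 167, and the bar lies crosswise clear of both fingers. I go down and start stroke 1, clockwise.

Scaled: -61 mm / 1000 = -0.061, -42 mm / 1000 = -0.042, -45 degrees / 180 = -0.25.

>>> drive_tool(
  rows=[
    {"x": 0, "y": 0, "z": -0.02, "roll": 0},
    {"x": 0, "y": 0, "z": -0.042, "roll": 0},
    {"x": 0, "y": 0, "z": -0.061, "roll": 0},
    {"x": 0, "y": 0, "z": -0.061, "roll": -0.0167},
    {"x": 0, "y": 0, "z": -0.061, "roll": -0.05},
    {"x": 0, "y": 0, "z": -0.061, "roll": -0.0778},
    {"x": 0, "y": 0, "z": -0.061, "roll": -0.1056},
    {"x": 0, "y": 0, "z": -0.061, "roll": -0.1333},
    {"x": 0, "y": 0, "z": -0.061, "roll": -0.1667},
    {"x": 0, "y": 0, "z": -0.061, "roll": -0.2056},
    {"x": 0, "y": 0, "z": -0.061, "roll": -0.25},
  ],
)

```text
time: 16.92
tool_pos: [0.4802, -0.0637, 0.0759]
eef_rot: [[-0.518, 0.855, -0.0], [0.855, 0.518, -0.001], [-0.0, -0.0, -1.0]]
wrist_force: [1.0, -1.8, -1.2]
grip_width: 0.648
grasp_force: 1.3
```

```bash
python3 - <<'E'
from h import *
s=observe();print(np.round(s["wrist_torque"],3))
c=camera("side");W=world(c);w=camera("wrist")["color"][:,:,::-1]
i=cv2.resize(c["color"][130:210,305:395,::-1],None,fx=5,fy=5,interpolation=cv2.INTER_NEAREST)
w=cv2.resize(w[80:380,170:470],(330,330))
o=np.zeros((400,800,3),np.uint8);o[:i.shape[0],:i.shape[1]]=i;o[:330,470:]=w
cv2.imwrite("pics/g.png",o)
E
```

```text
[-0.336 -0.231  0.063]
```

View pics/g.png

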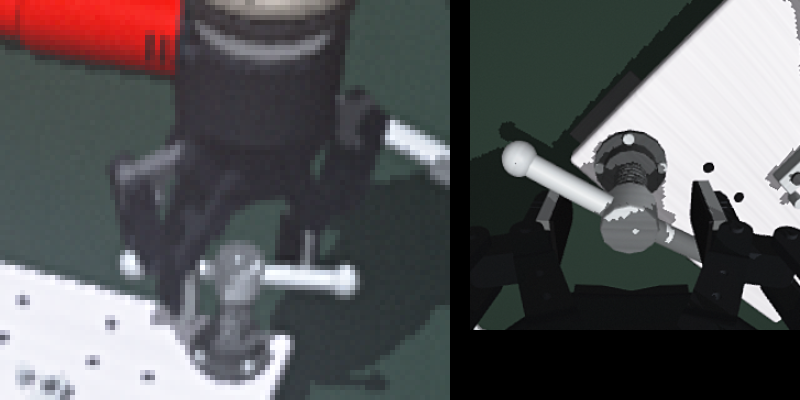

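The fingers engage the bar and the wrist torque of 0.063 N m matches the screw's friction. I continue the stroke.

Scaled: -2 mm / 1000 = -0.002, -1 mm / 1000 = -0.001, -164 degrees / 180 = -0.9111.

>>> drive_tool(
  rows=[
    {"x": 0, "y": 0, "z": 0, "roll": -0.0333},
    {"x": 0, "y": 0, "z": 0, "roll": -0.0778},
    {"x": 0, "y": 0, "z": 0, "roll": -0.1278},
    {"x": 0, "y": 0, "z": 0, "roll": -0.1778},
    {"x": 0, "y": 0, "z": 0, "roll": -0.2278},
    {"x": 0, "y": 0, "z": -0.001, "roll": -0.2778},
    {"x": 0, "y": 0, "z": -0.001, "roll": -0.3278},
    {"x": 0, "y": 0, "z": -0.001, "roll": -0.3778},
    {"x": 0, "y": 0, "z": -0.001, "roll": -0.4278},
    {"x": 0, "y": 0, "z": -0.001, "roll": -0.4778},
    {"x": 0, "y": 0, "z": -0.001, "roll": -0.5278},
    {"x": 0, "y": 0, "z": -0.002, "roll": -0.5778},
    {"x": 0, "y": 0, "z": -0.002, "roll": -0.6278},
    {"x": 0, "y": 0, "z": -0.002, "roll": -0.6778},
    {"x": 0, "y": 0, "z": -0.002, "roll": -0.7278},
    {"x": 0, "y": 0, "z": -0.002, "roll": -0.7778},
    {"x": 0, "y": 0, "z": -0.002, "roll": -0.8278},
    {"x": 0, "y": 0, "z": -0.002, "roll": -0.8778},
    {"x": 0, "y": 0, "z": -0.002, "roll": -0.9111},
    {"x": 0, "y": 0, "z": -0.002, "roll": -0.9111},
  ],
)

```text
time: 19.52
tool_pos: [0.48, -0.0633, 0.0742]
eef_rot: [[0.74, -0.673, -0.001], [-0.673, -0.74, -0.001], [0.0, 0.001, -1.0]]
wrist_force: [0.9, -1.9, -0.5]
grip_width: 0.65
grasp_force: 0.9
```

```bash
cat > bar.py <<'E'
from h import *
import sys
hx,hy=[float(v) for v in sys.argv[1:3]]
s=observe();print(np.round(s["joint_positions"],2),np.round(s["wrist_torque"],3),"phi",np.degrees(np.arctan2(s["eef_rot"][1][1],s["eef_rot"][0][1])))
for n in("side","scene"):
    c=camera(n);W=world(c);hsv=cv2.cvtColor(c["color"],cv2.COLOR_RGB2HSV)
    r=np.hypot(W[...,0]-hx,W[...,1]-hy)
    m=(r<.065)&(r>.015)&(W[...,2]>.107)&(W[...,2]<.132)&(hsv[...,2]>130)
    p=W[m][:,:2]-[hx,hy]
    a=np.arctan2(p[:,1],p[:,0]);
    print(n,len(p),"bar angle",np.degrees(np.angle(np.exp(2j*a).mean()))/2,"conc",abs(np.exp(2j*a).mean()))
E
python3 bar.py .480 -.063
```

```text
[ 0.    0.35 -0.    2.12  0.    0.67 -2.31] [-0.303 -0.245  0.064] phi -132.30085415410286
side 110 bar angle 19.652555496833518 conc 0.8473804029702675
scene 42 bar angle 15.606871044419226 conc 0.9900390888326763
```

Scaled: 62 mm / 1000 = 0.062, 35 mm / 1000 = 0.035, 95 degrees / 180 = 0.5278.

>>> drive_tool(
  rows=[
    {"x": 0, "y": 0, "z": 0, "roll": -0.0444},
    {"x": 0, "y": 0, "z": 0, "roll": -0.0944},
    {"x": 0, "y": 0, "z": 0, "roll": -0.1444},
    {"x": 0, "y": 0, "z": 0, "roll": -0.1833},
    {"x": 0, "y": 0, "z": 0, "roll": -0.1833},
    {"x": 0, "y": 0, "z": 0, "roll": -0.1556},
    {"x": 0, "y": 0, "z": 0.01, "roll": -0.1167},
    {"x": 0, "y": 0, "z": 0.035, "roll": -0.0667},
    {"x": 0, "y": 0, "z": 0.062, "roll": -0.0278},
    {"x": 0, "y": 0, "z": 0.062, "roll": 0.0278},
    {"x": 0, "y": 0, "z": 0.062, "roll": 0.0833},
    {"x": 0, "y": 0, "z": 0.062, "roll": 0.1389},
    {"x": 0, "y": 0, "z": 0.062, "roll": 0.1944},
    {"x": 0, "y": 0, "z": 0.062, "roll": 0.25},
    {"x": 0, "y": 0, "z": 0.062, "roll": 0.3056},
    {"x": 0, "y": 0, "z": 0.062, "roll": 0.3611},
    {"x": 0, "y": 0, "z": 0.062, "roll": 0.4167},
    {"x": 0, "y": 0, "z": 0.062, "roll": 0.4722},
    {"x": 0, "y": 0, "z": 0.062, "roll": 0.5278},
  ],
)

```text
time: 22.0
tool_pos: [0.4798, -0.0627, 0.1368]
eef_rot: [[0.6, 0.8, -0.0], [0.8, -0.6, 0.0], [-0.0, -0.001, -1.0]]
wrist_force: [1.1, 0.7, 0.3]
grip_width: 0.652
grasp_force: 0.0
```

```bash
python3 bar.py .480 -.063
```

```text
[ 0.24  0.27 -0.27  2.06  0.09  0.83 -0.73] [ 0.022 -0.027 -0.009] phi -36.90306487557175
side 152 bar angle -16.173367716397838 conc 0.9727281150792161
scene 96 bar angle -15.956776615765694 conc 0.9834056758965549
```

Scaled: -62 mm / 1000 = -0.062, -54 mm / 1000 = -0.054, 83 degrees / 180 = 0.4611.

>>> drive_tool(
  rows=[
    {"x": 0, "y": 0, "z": 0, "roll": 0.0556},
    {"x": 0, "y": 0, "z": 0, "roll": 0.1111},
    {"x": 0, "y": 0, "z": 0, "roll": 0.1667},
    {"x": 0, "y": 0, "z": 0, "roll": 0.2222},
    {"x": 0, "y": 0, "z": 0, "roll": 0.2778},
    {"x": 0, "y": 0, "z": 0, "roll": 0.3333},
    {"x": 0, "y": 0, "z": 0, "roll": 0.3889},
    {"x": 0, "y": 0, "z": 0, "roll": 0.4444},
    {"x": 0, "y": 0, "z": -0.01, "roll": 0.4611},
    {"x": 0, "y": 0, "z": -0.032, "roll": 0.4611},
    {"x": 0, "y": 0, "z": -0.054, "roll": 0.4611},
    {"x": 0, "y": 0, "z": -0.062, "roll": 0.4611},
    {"x": 0, "y": 0, "z": -0.062, "roll": 0.4444},
    {"x": 0, "y": 0, "z": -0.062, "roll": 0.4111},
    {"x": 0, "y": 0, "z": -0.062, "roll": 0.3722},
    {"x": 0, "y": 0, "z": -0.062, "roll": 0.3333},
    {"x": 0, "y": 0, "z": -0.062, "roll": 0.2889},
    {"x": 0, "y": 0, "z": -0.062, "roll": 0.2389},
    {"x": 0, "y": 0, "z": -0.062, "roll": 0.1889},
    {"x": 0, "y": 0, "z": -0.062, "roll": 0.1389},
  ],
)

```text
time: 24.6
tool_pos: [0.4804, -0.0637, 0.0753]
eef_rot: [[0.223, 0.975, 0.001], [0.975, -0.223, -0.001], [-0.0, 0.001, -1.0]]
wrist_force: [-0.6, -2.3, -1.1]
grip_width: 0.65
grasp_force: 1.3
```

Scaled: -2 mm / 1000 = -0.002, -1 mm / 1000 = -0.001, -153 degrees / 180 = -0.85.

>>> drive_tool(
  rows=[
    {"x": 0, "y": 0, "z": 0, "roll": -0.05},
    {"x": 0, "y": 0, "z": 0, "roll": -0.1},
    {"x": 0, "y": 0, "z": 0, "roll": -0.15},
    {"x": 0, "y": 0, "z": 0, "roll": -0.2},
    {"x": 0, "y": 0, "z": 0, "roll": -0.25},
    {"x": 0, "y": 0, "z": -0.001, "roll": -0.3},
    {"x": 0, "y": 0, "z": -0.001, "roll": -0.35},
    {"x": 0, "y": 0, "z": -0.001, "roll": -0.4},
    {"x": 0, "y": 0, "z": -0.001, "roll": -0.45},
    {"x": 0, "y": 0, "z": -0.001, "roll": -0.5},
    {"x": 0, "y": 0, "z": -0.001, "roll": -0.55},
    {"x": 0, "y": 0, "z": -0.002, "roll": -0.6},
    {"x": 0, "y": 0, "z": -0.002, "roll": -0.65},
    {"x": 0, "y": 0, "z": -0.002, "roll": -0.7},
    {"x": 0, "y": 0, "z": -0.002, "roll": -0.75},
    {"x": 0, "y": 0, "z": -0.002, "roll": -0.8},
    {"x": 0, "y": 0, "z": -0.002, "roll": -0.8333},
    {"x": 0, "y": 0, "z": -0.002, "roll": -0.85},
    {"x": 0, "y": 0, "z": -0.002, "roll": -0.85},
  ],
)

```text
time: 26.98
tool_pos: [0.4808, -0.0633, 0.0734]
eef_rot: [[0.25, -0.968, 0.001], [-0.968, -0.25, -0.0], [0.0, -0.001, -1.0]]
wrist_force: [0.1, -1.5, 1.5]
grip_width: 0.651
grasp_force: 0.9
```

```bash
python3 bar.py .480 -.063
```

```text
[-0.3   0.37  0.36  2.14 -0.21  0.67 -2.68] [-0.423 -0.073  0.019] phi -165.50203389057555
side 110 bar angle -12.231862064974086 conc 0.8366956047789021
scene 55 bar angle -17.914388499650702 conc 0.9779393128068948
```

Scaled: 110 mm / 1000 = 0.11, 100 mm / 1000 = 0.1, 45 degrees / 180 = 0.25.

>>> drive_tool(
  rows=[
    {"x": 0, "y": 0, "z": 0, "roll": -0.0389},
    {"x": 0, "y": 0, "z": 0, "roll": -0.0778},
    {"x": 0, "y": 0, "z": 0, "roll": -0.0778},
    {"x": 0, "y": 0, "z": 0, "roll": -0.0444},
    {"x": 0, "y": 0, "z": 0.005, "roll": 0},
    {"x": 0, "y": 0, "z": 0.03, "roll": 0.0556},
    {"x": 0, "y": 0, "z": 0.065, "roll": 0.1111},
    {"x": 0, "y": 0, "z": 0.1, "roll": 0.1667},
    {"x": 0, "y": 0, "z": 0.11, "roll": 0.2222},
    {"x": 0, "y": 0, "z": 0.11, "roll": 0.25},
  ],
  jaw=1,
)

```text
time: 28.32
tool_pos: [0.4807, -0.0627, 0.1841]
eef_rot: [[0.865, -0.501, 0.002], [-0.501, -0.865, 0.001], [0.002, -0.002, -1.0]]
wrist_force: [-0.4, 0.1, 0.1]
grip_width: 1.001
grasp_force: 0.0
```

```bash
python3 bar.py .480 -.063; cat > lev.py <<'E'
from h import *
for n in("side","scene"):
    c=camera(n)
    W=world(c);W0=world(dict(np.load({"side":"b","scene":"a"}[n]+".npz")))
    x,y=W0[...,0]-.582,W0[...,1]
    th=np.radians(-13);X=x*np.cos(th)+y*np.sin(th);Y=-x*np.sin(th)+y*np.cos(th)
    m=(abs(X)<.1)&(abs(Y)<.1)&(abs(W0[...,2]-.063)<.006)&(abs(W[...,2]-W0[...,2])<.008)
    d=(W-W0)[m][:,2];A=np.c_[X[m],Y[m],np.ones(m.sum())]
    q=np.linalg.lstsq(A,d,rcond=None)[0]
    print(n,m.sum(),"FR, FL, RL, RR mm",[round(1000*float(q@[sx*.085,sy*.085,1]),2) for sx,sy in((-1,-1),(-1,1),(1,1),(1,-1))])
E
python3 lev.py;python3 lev.py
```

```text
[-0.22  0.19  0.25  2.04 -0.06  0.92 -2.03] [ 0.026  0.023 -0.013] phi -120.07939806995482
side 147 bar angle -21.90081202762929 conc 0.9839298483401829
scene 95 bar angle -21.961900719218846 conc 0.9834250464002718
side 3921 FR, FL, RL, RR mm [0.93, 0.4, -0.28, 0.25]
scene 3264 FR, FL, RL, RR mm [0.8, 0.48, -0.09, 0.24]
side 3923 FR, FL, RL, RR mm [0.9, 0.39, -0.23, 0.28]
scene 3270 FR, FL, RL, RR mm [0.85, 0.48, -0.2, 0.18]
```

The screw has turned 399° (4.43 mm). The corner heights give about 1.2–1.3 mm past touching, inside the 0.6–2.2 mm window. Next is the insert.

Scaled: 402 mm / 1000 = 0.402, 390 mm / 1000 = 0.39, 45 degrees / 180 = 0.25.

>>> drive_tool(
  rows=[
    {"x": -0.001, "y": 0.015, "z": 0.005, "roll": 0.0167},
    {"x": -0.003, "y": 0.05, "z": 0.008, "roll": 0.05},
    {"x": -0.006, "y": 0.095, "z": 0.008, "roll": 0.0833},
    {"x": -0.01, "y": 0.14, "z": 0.008, "roll": 0.1167},
    {"x": -0.014, "y": 0.185, "z": 0.008, "roll": 0.15},
    {"x": -0.018, "y": 0.23, "z": 0.008, "roll": 0.1833},
    {"x": -0.022, "y": 0.275, "z": 0, "roll": 0.2111},
    {"x": -0.026, "y": 0.32, "z": -0.02, "roll": 0.2333},
    {"x": -0.028, "y": 0.36, "z": -0.045, "roll": 0.25},
    {"x": -0.03, "y": 0.39, "z": -0.08, "roll": 0.25},
    {"x": -0.03, "y": 0.402, "z": -0.11, "roll": 0.25},
    {"x": -0.03, "y": 0.402, "z": -0.12, "roll": 0.25},
    {"x": -0.03, "y": 0.402, "z": -0.12, "roll": 0.25},
  ],
  jaw=0.2,
)

```text
time: 30.25
tool_pos: [0.4498, 0.3383, 0.0627]
eef_rot: [[0.968, 0.251, -0.001], [0.251, -0.968, -0.001], [-0.001, 0.001, -1.0]]
wrist_force: [1.0, -0.2, -0.1]
grip_width: 0.599
grasp_force: 0.0
```

```bash
python3 - <<'E'
from h import *
s=observe();print(np.round(s["joint_positions"],2),np.round(s["tool_pos"],4))
I=[]
for n in("side","scene"):
    c=camera(n);W=world(c)
    ix,iy=s["tool_pos"][:2]
    m=(np.hypot(W[...,0]-ix,W[...,1]-iy)<.05)&(W[...,2]>.05)&(W[...,2]<.16)
    p=W[m];p=p[p[:,2].argsort()];print(n,len(p),np.round(p[:8]*1000))
    th=np.radians(-13);
    for lo,hi,nm in((.056,.0685,"plate"),(.0715,.079,"stops")):
        x,y=W[...,0]-.582,W[...,1]
        X=x*np.cos(th)+y*np.sin(th);Y=-x*np.sin(th)+y*np.cos(th)
        m=(abs(X)<.13)&(abs(Y)<.13)&(W[...,2]>lo)&(W[...,2]<hi)
        if nm=="stops": m&=(abs(Y)<.04)&(X>-.03)&(X<.1)
        Q=W[m][:,:2]*1000;print(nm,len(Q),cv2.minAreaRect(Q.astype(np.float32)))
        if nm=="stops":
            for sg in(0,1):
                k=m&((X>.035) if sg else (X<.035))&(abs(Y)<.022);print("  stop",k.sum(),np.round([np.percentile(X[k],q)*1000 for q in(3,50,97)],1),np.round([np.percentile(Y[k],q)*1000 for q in(3,50,97)],1))
    i=c["color"][:,:,::-1]
    if n=="side": u,v=proj(c,[ix,iy,.06]);A=cv2.resize(i[280:400,290:420],(433,400),interpolation=cv2.INTER_NEAREST)
    else: A2=cv2.resize(i[200:300,370:470],(360,360),interpolation=cv2.INTER_NEAREST)
o=np.zeros((400,793,3),np.uint8);o[:,:433]=A;o[:360,433:]=A2;cv2.imwrite("pics/i.png",o)
E
```

```text
[-0.7   0.47 -0.08  1.94  0.05  0.73 -2.12] [0.4498 0.3383 0.0627]
side 110 [[462. 314.  92.]
 [464. 315.  94.]
 [450. 371.  97.]
 [448. 371.  97.]
 [451. 372.  97.]
 [462. 315.  98.]
 [466. 314.  99.]
 [466. 316.  99.]]
plate 4224 ((581.7682495117188, -0.390228271484375), (222.08999633789062, 225.5209197998047), 77.0658187866211)
stops 258 ((615.6133422851562, -8.386970520019531), (64.30317687988281, 104.05377197265625), 77.56118774414062)
  stop 78 [-16.9 -10.8  -4. ] [-19.9   0.3  21. ]
  stop 77 [72.  77.7 85.8] [-20.5  -1.2  21.1]
scene 220 [[440. 363.  92.]
 [467. 311.  93.]
 [465. 308.  98.]
 [455. 369.  99.]
 [451. 312.  99.]
 [447. 376.  99.]
 [462. 315.  99.]
 [449. 375. 100.]]
plate 4173 ((582.7176513671875, 0.1916046142578125), (222.875, 225.22406005859375), 76.92306518554688)
stops 177 ((616.5546875, -7.686004638671875), (64.64698791503906, 103.12653350830078), 77.09344482421875)
  stop 57 [-15.7  -8.8  -2.3] [-21.    1.   21.3]
  stop 54 [73.  79.6 86.7] [-20.3   0.9  19.7]
```

View pics/i.png

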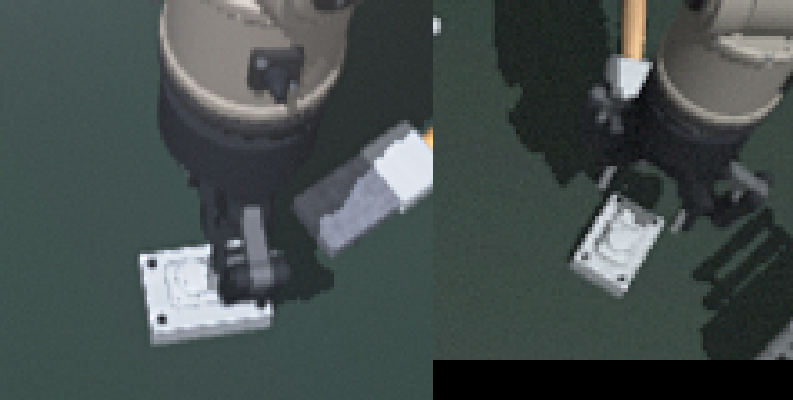

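The fingers straddle the insert at the right heading, with the tips at about z 92 (TCP + 29). The nest is at (616.1, -8.0), yaw -13°. I go down onto the core.

Scaled: -61 mm / 1000 = -0.061, -56 mm / 1000 = -0.056, 1 degrees / 180 = 0.0056.

>>> drive_tool(
  rows=[
    {"x": 0.001, "y": 0.001, "z": -0.02, "roll": 0.0056},
    {"x": 0.001, "y": 0.001, "z": -0.042, "roll": 0.0056},
    {"x": 0.001, "y": 0.001, "z": -0.056, "roll": 0.0056},
    {"x": 0.001, "y": 0.001, "z": -0.061, "roll": 0.0056},
    {"x": 0.001, "y": 0.001, "z": -0.061, "roll": 0.0056},
  ],
)

```text
time: 30.98
tool_pos: [0.4514, 0.3399, 0.0022]
eef_rot: [[0.964, 0.267, 0.0], [0.267, -0.964, 0.0], [0.0, -0.0, -1.0]]
wrist_force: [-0.1, -0.3, 0.4]
grip_width: 0.599
grasp_force: 0.0
```

Scaled: -6 mm / 1000 = -0.006, -3 mm / 1000 = -0.003.

>>> drive_tool(
  rows=[
    {"x": 0, "y": 0, "z": -0.003, "roll": 0},
    {"x": 0, "y": 0, "z": -0.006, "roll": 0},
    {"x": 0, "y": 0, "z": -0.006, "roll": 0},
  ],
)

```text
time: 31.35
tool_pos: [0.4511, 0.3398, -0.0043]
eef_rot: [[0.964, 0.267, -0.0], [0.267, -0.964, -0.0], [-0.0, 0.0, -1.0]]
wrist_force: [0.5, -0.9, -1.2]
grip_width: 0.6
grasp_force: 0.0
```

>>> drive_tool(
  rows=[
    {"x": 0, "y": 0, "z": 0, "roll": 0},
    {"x": 0, "y": 0, "z": 0, "roll": 0},
    {"x": 0, "y": 0, "z": 0, "roll": 0},
    {"x": 0, "y": 0, "z": 0, "roll": 0},
    {"x": 0, "y": 0, "z": 0, "roll": 0},
  ],
  jaw=-1,
  squeeze=60,
)

```text
time: 31.98
tool_pos: [0.4514, 0.3395, -0.0038]
eef_rot: [[0.964, 0.267, 0.0], [0.267, -0.964, -0.0], [0.0, 0.0, -1.0]]
wrist_force: [-0.6, -2.1, 6.0]
grip_width: 0.284
grasp_force: 59.4
```

Scaled: 120 mm / 1000 = 0.12, 110 mm / 1000 = 0.11.

>>> drive_tool(
  rows=[
    {"x": 0, "y": 0, "z": 0.003, "roll": 0},
    {"x": 0, "y": 0, "z": 0.012, "roll": 0},
    {"x": 0, "y": 0, "z": 0.04, "roll": 0},
    {"x": 0, "y": 0, "z": 0.08, "roll": 0},
    {"x": 0, "y": 0, "z": 0.11, "roll": 0},
    {"x": 0, "y": 0, "z": 0.12, "roll": 0},
    {"x": 0, "y": 0, "z": 0.12, "roll": 0},
  ],
)

```text
time: 32.85
tool_pos: [0.4509, 0.3397, 0.1156]
eef_rot: [[0.964, 0.267, -0.0], [0.267, -0.964, -0.0], [-0.0, 0.0, -1.0]]
wrist_force: [-0.3, -0.2, -8.0]
grip_width: 0.283
grasp_force: 60.5
```

```bash
cat > ins.py <<'E'
from h import *
s=observe();t=s["tool_pos"]
print(np.round(s["joint_positions"],2),np.round(t*1000,1),"phi",np.degrees(np.arctan2(s["eef_rot"][1][1],s["eef_rot"][0][1])))
for n in("side","scene"):
    c=camera(n);W=world(c);hsv=cv2.cvtColor(c["color"],cv2.COLOR_RGB2HSV)
    m=(np.hypot(W[...,0]-t[0],W[...,1]-t[1])<.055)&(W[...,2]<t[2]+.040)&(W[...,2]>t[2]-.005)
    f=m&(W[...,2]>t[2]+.018)&(W[...,2]<t[2]+.030)
    z=np.sort(W[m][:,2])*1000;print(n,m.sum(),"z pcts",np.round(np.percentile(z,[1,5,30,50,70,95]),1))
    Q=W[m&(W[...,2]<t[2]+.030)][:,:2]*1000;r=cv2.minAreaRect(Q.astype(np.float32));print(r)
    fl=m&(abs(W[...,2]-(t[2]+.0245))<.003);r=cv2.minAreaRect((W[fl][:,:2]*1000).astype(np.float32));print("flange top",fl.sum(),r)
E
python3 ins.py
```

```text
[-0.69  0.4  -0.09  1.9   0.05  0.84 -2.1 ] [450.9 339.7 115.6] phi -74.49908268676015
side 583 z pcts [121.7 123.2 138.5 139.9 141.2 152.2]
((449.2545166015625, 339.43170166015625), (70.0483627319336, 46.707855224609375), 15.370128631591797)
flange top 320 ((449.2350769042969, 339.4417419433594), (70.01629638671875, 46.705718994140625), 15.325166702270508)
scene 391 z pcts [118.8 123.7 136.8 139.7 147.4 153.7]
((450.70318603515625, 340.0493469238281), (71.55652618408203, 44.8986701965332), 13.84461498260498)
flange top 83 ((451.15771484375, 338.43963623046875), (70.10049438476562, 43.76670455932617), 18.131954193115234)
```

The insert is held at 8 N with its flange level. I carry it over the stand.

Scaled: -348 mm / 1000 = -0.348, 161 mm / 1000 = 0.161, -28.4 degrees / 180 = -0.1578.

>>> drive_tool(
  rows=[
    {"x": 0.002, "y": -0.005, "z": 0.02, "roll": 0},
    {"x": 0.008, "y": -0.018, "z": 0.045, "roll": -0.0111},
    {"x": 0.02, "y": -0.043, "z": 0.058, "roll": -0.0222},
    {"x": 0.038, "y": -0.08, "z": 0.06, "roll": -0.0389},
    {"x": 0.057, "y": -0.12, "z": 0.06, "roll": -0.0556},
    {"x": 0.076, "y": -0.16, "z": 0.06, "roll": -0.0722},
    {"x": 0.095, "y": -0.2, "z": 0.06, "roll": -0.0889},
    {"x": 0.114, "y": -0.24, "z": 0.06, "roll": -0.1056},
    {"x": 0.133, "y": -0.28, "z": 0.06, "roll": -0.1222},
    {"x": 0.15, "y": -0.315, "z": 0.055, "roll": -0.1389},
    {"x": 0.161, "y": -0.338, "z": 0.035, "roll": -0.1528},
    {"x": 0.166, "y": -0.348, "z": 0.01, "roll": -0.1578},
    {"x": 0.166, "y": -0.348, "z": -0.01, "roll": -0.1578},
    {"x": 0.166, "y": -0.348, "z": -0.02, "roll": -0.1578},
    {"x": 0.166, "y": -0.348, "z": -0.022, "roll": -0.1578},
    {"x": 0.166, "y": -0.348, "z": -0.022, "roll": -0.1578},
    {"x": 0.166, "y": -0.348, "z": -0.022, "roll": -0.1578},
  ],
)

```text
time: 35.08
tool_pos: [0.6178, -0.0081, 0.0947]
eef_rot: [[0.975, -0.223, 0.002], [-0.223, -0.975, 0.0], [0.002, -0.0, -1.0]]
wrist_force: [-0.2, 0.1, -8.5]
grip_width: 0.282
grasp_force: 60.4
```

```bash
python3 ins.py
```

```text
[-0.19  0.51  0.14  1.8  -0.09  0.84 -1.8 ] [617.8  -8.1  94.7] phi -102.89173318739654
side 453 z pcts [ 99.6 102.5 114.5 118.7 120.4 132.5]
((615.3719482421875, -7.8470611572265625), (48.50790786743164, 70.57210540771484), 77.7579345703125)
flange top 187 ((615.2930908203125, -8.160699844360352), (48.07069778442383, 70.42141723632812), 77.30743408203125)
scene 271 z pcts [ 98.2 101.  114.3 116.8 119.3 132.2]
((617.1028442382812, -7.03607177734375), (47.33021545410156, 70.66729736328125), 77.99751281738281)
flange top 91 ((617.6475830078125, -6.924201965332031), (46.74480438232422, 69.66826629638672), 78.13884735107422)
```

It is aligned with the nest within about 0.5 mm. I lower it.

Scaled: -31 mm / 1000 = -0.031, -28 mm / 1000 = -0.028, -0.3 degrees / 180 = -0.0017.

>>> drive_tool(
  rows=[
    {"x": 0, "y": -0.0005, "z": -0.008, "roll": -0.0017},
    {"x": 0, "y": -0.0005, "z": -0.017, "roll": -0.0017},
    {"x": 0, "y": -0.0005, "z": -0.023, "roll": -0.0017},
    {"x": 0, "y": -0.0005, "z": -0.028, "roll": -0.0017},
    {"x": 0, "y": -0.0005, "z": -0.031, "roll": -0.0017},
    {"x": 0, "y": -0.0005, "z": -0.031, "roll": -0.0017},
    {"x": 0, "y": -0.0005, "z": -0.031, "roll": -0.0017},
  ],
)

```text
time: 36.05
tool_pos: [0.6174, -0.0087, 0.0631]
eef_rot: [[0.974, -0.229, 0.001], [-0.229, -0.974, 0.0], [0.001, -0.0, -1.0]]
wrist_force: [-0.1, -0.4, -8.3]
grip_width: 0.287
grasp_force: 60.5
```

Scaled: -1.4 mm / 1000 = -0.0014, -0.7 mm / 1000 = -0.0007.

>>> drive_tool(
  rows=[
    {"x": 0, "y": 0, "z": -0.0007, "roll": 0},
    {"x": 0, "y": 0, "z": -0.0014, "roll": 0},
    {"x": 0, "y": 0, "z": -0.0014, "roll": 0},
  ],
)

```text
time: 36.42
tool_pos: [0.6171, -0.0086, 0.0614]
eef_rot: [[0.974, -0.228, -0.0], [-0.228, -0.974, -0.0], [-0.0, 0.0, -1.0]]
wrist_force: [-0.9, 0.6, -8.4]
grip_width: 0.281
grasp_force: 60.5
```

Scaled: -0.7 mm / 1000 = -0.0007.

>>> drive_tool(
  rows=[
    {"x": 0, "y": 0, "z": -0.0007, "roll": 0},
    {"x": 0, "y": 0, "z": -0.0007, "roll": 0},
    {"x": 0, "y": 0, "z": -0.0007, "roll": 0},
  ],
)

```text
time: 36.8
tool_pos: [0.6171, -0.0087, 0.0607]
eef_rot: [[0.974, -0.228, 0.0], [-0.228, -0.974, -0.0], [0.0, 0.0, -1.0]]
wrist_force: [0.4, 0.0, -8.0]
grip_width: 0.277
grasp_force: 60.5
```

Scaled: -0.7 mm / 1000 = -0.0007.

>>> drive_tool(
  rows=[
    {"x": 0, "y": 0, "z": -0.0007, "roll": 0},
    {"x": 0, "y": 0, "z": -0.0007, "roll": 0},
    {"x": 0, "y": 0, "z": -0.0007, "roll": 0},
  ],
)

```text
time: 37.17
tool_pos: [0.6171, -0.0086, 0.06]
eef_rot: [[0.974, -0.228, -0.0], [-0.228, -0.974, 0.0], [-0.0, -0.0, -1.0]]
wrist_force: [0.2, -0.1, -8.8]
grip_width: 0.279
grasp_force: 60.5
```

Scaled: -0.5 mm / 1000 = -0.0005.

>>> drive_tool(
  rows=[
    {"x": 0, "y": 0, "z": -0.0005, "roll": 0},
    {"x": 0, "y": 0, "z": -0.0005, "roll": 0},
  ],
)

```text
time: 37.42
tool_pos: [0.6172, -0.0086, 0.0596]
eef_rot: [[0.974, -0.228, 0.0], [-0.228, -0.974, 0.0], [0.0, -0.0, -1.0]]
wrist_force: [-0.9, -0.2, -7.0]
grip_width: 0.281
grasp_force: 60.7
```

Scaled: -0.5 mm / 1000 = -0.0005.

>>> drive_tool(
  rows=[
    {"x": 0, "y": 0, "z": -0.0005, "roll": 0},
    {"x": 0, "y": 0, "z": -0.0005, "roll": 0},
  ],
)

```text
time: 37.67
tool_pos: [0.6173, -0.0086, 0.0595]
eef_rot: [[0.974, -0.228, 0.0], [-0.228, -0.974, 0.0], [0.0, -0.0, -1.0]]
wrist_force: [-1.8, 0.2, -1.0]
grip_width: 0.277
grasp_force: 61.2
```

The insert is resting on the plate and almost all its weight has transferred. I release and retreat.

Scaled: -260 mm / 1000 = -0.26, -240 mm / 1000 = -0.24.

>>> drive_tool(
  rows=[
    {"x": 0, "y": 0, "z": 0, "roll": 0},
    {"x": 0, "y": 0, "z": 0, "roll": 0},
    {"x": 0, "y": 0, "z": 0, "roll": 0},
    {"x": 0, "y": 0, "z": 0, "roll": 0},
    {"x": 0, "y": 0, "z": 0.004, "roll": 0},
    {"x": 0, "y": 0, "z": 0.015, "roll": 0},
    {"x": 0, "y": 0, "z": 0.045, "roll": 0},
    {"x": 0, "y": 0, "z": 0.09, "roll": 0},
    {"x": 0, "y": 0, "z": 0.14, "roll": 0},
    {"x": 0, "y": -0.04, "z": 0.18, "roll": 0},
    {"x": 0, "y": -0.09, "z": 0.19, "roll": 0},
    {"x": 0, "y": -0.14, "z": 0.19, "roll": 0},
    {"x": 0, "y": -0.19, "z": 0.19, "roll": 0},
    {"x": 0, "y": -0.24, "z": 0.19, "roll": 0},
    {"x": 0, "y": -0.26, "z": 0.19, "roll": 0},
    {"x": 0, "y": -0.26, "z": 0.19, "roll": 0},
  ],
  jaw=0.2,
)

```text
time: 39.67
tool_pos: [0.6167, -0.2699, 0.2494]
eef_rot: [[0.973, -0.231, 0.0], [-0.231, -0.973, -0.0], [0.0, 0.0, -1.0]]
wrist_force: [1.0, 1.5, 0.5]
grip_width: 0.599
grasp_force: 0.0
```

```bash
python3 lev.py; python3 - <<'E'
from h import *
for n in("side","scene"):
    c=camera(n);W=world(c)
    m=(np.hypot(W[...,0]-.616,W[...,1]+.008)<.05)&(W[...,2]>.0795)&(W[...,2]<.092)
    P=W[m];print(n,cv2.minAreaRect((P[:,:2]*1000).astype(np.float32)),"slope",np.linalg.lstsq(np.c_[P[:,:2]-[.616,-.008],np.ones(len(P))],P[:,2],rcond=None)[0])
    A=c["color"][150:300,230:430,::-1] if n=="side" else c["color"][150:260,240:400,::-1]
    cv2.imwrite("pics/j.png",cv2.resize(c["color"][160:280,230:390,::-1],(800,600))) if n=="side" else 0
E
```

```text
side 3487 FR, FL, RL, RR mm [0.82, 0.31, -0.35, 0.16]
scene 2920 FR, FL, RL, RR mm [0.78, 0.27, -0.43, 0.09]
side ((614.9736328125, -8.616321563720703), (48.013431549072266, 88.14977264404297), 76.22189331054688) slope [0.00056496 0.00302331 0.08439478]
scene ((621.3864135742188, -7.928762435913086), (46.97676086425781, 79.58613586425781), 78.954833984375) slope [-0.00098758 -0.00646797  0.08390752]
```

View pics/j.png

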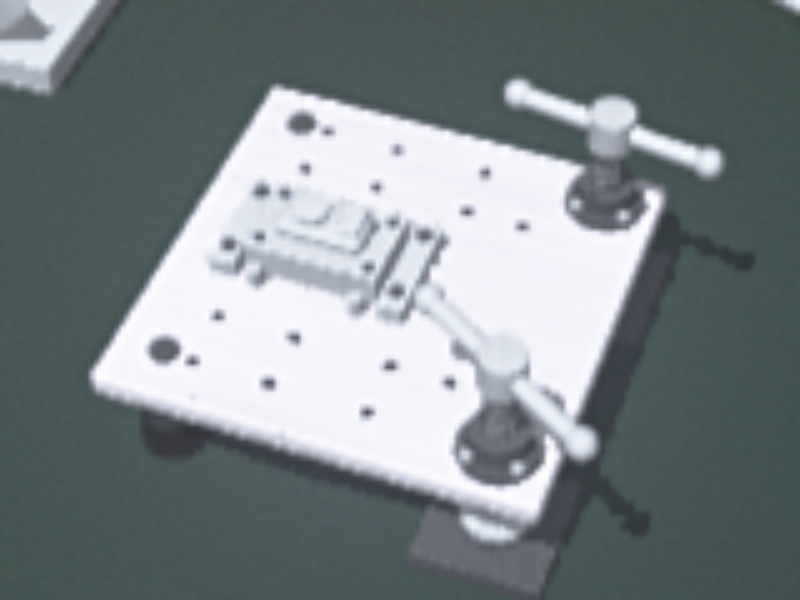

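The insert lies flat between the stops at (310,235), with its flange top level at 84 mm. The corner heights are unchanged apart from slight compression under the insert's weight.

```bash
python3 -c "
from rig import finish_job
print(finish_job())"
```

```text
the job is handed in; nothing more can be done
None
```

I turned the right levelling screw about 1.1 turns clockwise and set the insert flat in the nest between its stops. The camera puts the screw about 1.2–1.3 mm past touching; I didn't press the heads again to confirm. The job was handed in at about 40 s, with the robot touching nothing.

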